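# Change the plate of the washed grater and stand the other plates up to dry

## Robot

A 6-joint arm with a two-finger parallel gripper is mounted at the origin on the work surface; the furniture and walls round the work are solid. World frame = base frame: x ahead of the robot, y to its left, z up, the work surface at z = 0. Lengths are in m, angles in rad, forces in N, time in s.
With the tool pointing down it reaches from about 0.35 to 0.775 m from the base axis. Payload 5.5 kg.
Tool frame: the origin (TCP) lies midway between the tips of the shut fingers; the grasp point (between the pads) lies 19 mm behind it; z points along the fingers, y is the line along which they close (so a half turn about z gives the same grasp; the last joint's range is limited). The gripper opens to 85 mm and grips with 20 to 120 N. Pads are 22 mm wide; open, the fingers measure 114 mm over their backs; the gripper's body (76 mm by 85 mm) begins 54 mm behind the grasp point. The pads swing forward as they close: fully open they stand 13 mm farther back than shut.
Start: joints at [1.041, 0.313, 0.046, 1.304, 0, 1.431], TCP at [0.219, 0.532, 0.231] pointing down, gripper open.
Joint ranges: [-2.76, 2.76], [-0.86, 1.69], [-1.03, 1.26], [-2.2, 2.34], [-1.47, 1.5], [-3.14, 3.14]. Speed limits (rad/s): [2.57, 2.57, 3.14, 3.14, 3.14, 3.14].

## Interface

Orientations are given as a unit quaternion [w, x, y, z].
In Python, from workcell import telemetry, imaging, env gives the robot as it stands. The module is installed in compiled form; this text tells all that it offers.
- The arm moves only by the tool step_arm, never from a script. Its argument "moves" is a list of rows, each a list of 3 entries, a list of its own where there are three numbers: the shift along the tool's x, y, z in mm, then the turn, a rotation vector about the tool's x, y, z in rad, then the finger opening in mm, from 0 to 85.4. A call has 1 to 8 rows; each row is the pose to reach, as a shift and turn from the pose commanded when the call began, along the tool's axes at that moment; what a row does not reach only later rows make up. A row lasts 1/12 s, in which the tool goes at most 41.7 mm and 7.16 degrees, less where a joint would pass 70% of its speed; a pose out of reach is approached as far as the arm can. A call with a gripper value outside its range is refused whole. The fingers move at their own pace and stop on an object; "grip_force" is the grip in N (left out, the last holds). Time passes only in rows, so rows that repeat a pose let the fingers close. It gives the time, the measured TCP pose, the force, the opening and the grip force at its end, in the units of the state.
- telemetry.get_state(): the state, without advancing time (a new reading comes with each control period).
- imaging.read_camera(name): name is "side" or "top"; returns the picture (480x640x3 uint8, red, green, blue); there is no depth.
- imaging.camera_params(name): a dict with "camera_matrix" (3x3 intrinsics, pixels), "pose" (4x4, takes a point from camera to world coordinates). Camera axes: x right, y up, looking along -z (the intrinsics and any distortion apply to the point x, -y, -z); pixel columns grow to the right and rows downward; lengths in m; the calibration is good to about 2 mm. A picture is of the moment at which its call begins. camera_params takes no time and is no camera call.
- env.hand_in(): hands the job in; it is judged then, once.
The state is a dict: "clock": time; "joint_pos": joint angles; "qvel": joint speeds; "tau": joint torques, N m; "tcp_pos": TCP position; "orientation": TCP orientation; "wrist_force": force on the tool from outside, world axes, zero at the start; "ft_torque": the same for the moment, N m; "finger_gap": finger opening in m; "grip_force": force on a finger pad.
Only numpy, scipy, OpenCV 4.12 (cv2) and the standard library are available. Lean on these libraries where they do the work, as an engineer would, in place of code of your own. Each camera call takes 0.05 s, during which the arm holds its last target. There are 200 camera calls.

## Task

The grater and its plates have just been washed. Take the red plate out of the grater's bed and push the orange one in, teeth up, past the spring catches until it lies flush with the rim. Stand the red plate and every other plate that is there on its short end on the drying mat, tilted steeply back with its broad face square to the front of the bread bin and its top resting against it, so that it stays there by itself; leave the jars and mugs alone.

Things in the scene. Friction and masses are not known exactly. Their poses are not given: they have to be found in the camera images.
- plate_orange_c (a point): grater plate, orange frame, coarse grating teeth: the plate to be used next; flat bar 128 (own x) x 62 (own y) x 12 mm (own z), square edges, 80 g. This point is its very centre; own +z is the toothed side. Starts flat on the worktop, teeth up, long axis roughly along world x
- plate_blue_c (a point): grater plate, blue frame, fine grating holes; flat bar 128 (own x) x 62 (own y) x 12 mm (own z), square edges, 80 g. This point is its very centre; own +z is the toothed side. Starts flat on the worktop, teeth up, long axis roughly along world x. Absent in some starts
- plate_green_c (a point): grater plate, green frame, one slanting slicing blade; flat bar 128 (own x) x 62 (own y) x 12 mm (own z), square edges, 80 g. This point is its very centre; own +z is the toothed side. Starts flat on the worktop, teeth up, long axis roughly along world x. Absent in some starts
- plate_yellow_c (a point): grater plate, yellow frame, zesting holes; flat bar 128 (own x) x 62 (own y) x 12 mm (own z), square edges, 80 g. This point is its very centre; own +z is the toothed side. Starts flat on the worktop, teeth up, long axis roughly along world x. Absent in some starts
- plate_red_c (a point): grater plate, red frame, row of julienne cutters; flat bar 128 (own x) x 62 (own y) x 12 mm (own z), square edges, 80 g. This point is its very centre; own +z is the toothed side. Starts pressed home in the grater's bed, teeth up, level with the rim
- bread_bin: bread bin, fixed: cream box with oak lid, 170 (own x) x 460 (own y) x 181 mm high, a handle bar on top up to 212 mm. Origin on the worktop under its centre. Its flat upright front, 85 mm from the origin, faces own -x, towards the robot; the plates lean against it
- drying_mat: drying mat, fixed: grey ribbed silicone, 85 (own x) x 460 (own y) x 4 mm, lying along the foot of the bread bin's front and touching it, same axes as the bin; origin at the centre of its underside
- grater: grater, fixed: clear tub 150 x 86 x 34 mm, above it a white deck 164 (own x) x 90 mm (own y), rim 70 mm high; origin under its centre. Half-way along both long sides the deck is cut away over 54 mm and open outwards, down to the tub at z = 0.034 from 29 mm off the centre line, so that fingers holding a plate by its long sides can go down there
- bed (a point): middle of the grater's plate bed at rim height, axes as the grater's: recess 132 (own x) x 66 (own y) x 12 mm deep, so a plate has 2 mm play a side; mouth chamfered 4 mm. A grey rounded spring catch stands 3 mm into it at each short end: a plate just laid in stops 6 to 9 mm proud and must be pushed down past both with 4 to 12 N; then they hold it by friction alone
- jar_sugar: bystander: glass sugar jar with black lid, 70 x 70 x 145 mm, origin under its centre
- mug_green: bystander: green mug, 85 x 122 x 94 mm, origin under its centre
- spice_a: bystander: spice jar with black cap, 40 x 40 x 105 mm, origin under its centre
Not all that is in view belongs to the job. Of the things shaped like the part that bears plate_yellow_c, the yellow one is meant.

How it is judged:
At the end, for the whole second after the job is handed in: Orange plate in the bed, teeth up, flush to 2 mm, centred to 6 mm, level to 2 deg; every other plate present rests on a short end on the mat and against the bin's front, 5 to 35 deg from upright, square to the bin to 15 deg; all at rest (z of plate_orange_c in the frame of bed between -0.0085 and -0.004 m and horizontal distance between plate_orange_c and bed below 0.006 m and angle between the x axis of plate_orange_c and the x axis of bed, either way round below 0.07 rad and angle between plate_orange_c's own z axis and vertical below 0.04 rad and linear speed of each of plate_orange, plate_blue, plate_green, plate_yellow, plate_red below 0.02 m/s and (angle between plate_blue_c's own x axis and vertical between 0.08 and 0.61 rad or angle between plate_blue_c's own x axis and vertical between 2.53 and 3.06 rad) and angle between the y axis of each of plate_blue_c, plate_green_c, plate_yellow_c, plate_red_c and the y axis of bread_bin, either way round below 0.26 rad and contact force between each of plate_blue, plate_green, plate_yellow, plate_red and bread_bin above 0.01 N and contact force between each of plate_blue, plate_green, plate_yellow, plate_red and drying_mat above 0.1 N and (angle between plate_green_c's own x axis and vertical between 0.08 and 0.61 rad or angle between plate_green_c's own x axis and vertical between 2.53 and 3.06 rad) and (angle between plate_yellow_c's own x axis and vertical between 0.08 and 0.61 rad or angle between plate_yellow_c's own x axis and vertical between 2.53 and 3.06 rad) and (angle between plate_red_c's own x axis and vertical between 0.08 and 0.61 rad or angle between plate_red_c's own x axis and vertical between 2.53 and 3.06 rad)); the robot touches nothing.
It fails at once if the sugar jar is pushed more than 3 cm (distance of jar_sugar from where it was at the start of the episode above 0.03 m).
It fails at once if the green mug is pushed more than 3 cm (distance of mug_green from where it was at the start of the episode above 0.03 m).
It fails at once if the spice jar is pushed more than 3 cm (distance of spice_a from where it was at the start of the episode above 0.03 m).
Of plate_blue, plate_green, plate_yellow only 1 to 3 are there at a start; the rules pass over those that are not, and their reading is None.
At some moment in a run one of plate_orange, plate_red may be knocked a few centimetres aside while the robot is not near it.
It also fails if it takes over 210 s, if anything falls off the work surface, if the arm or the gripper's body presses on something with over 40 N, if the wrist force passes 120 N, or if a joint passes its speed limit or range.

## Working session

There is one attempt and no reset: what is moved stays moved. The work goes in short steps, Python scripts to look and compute and a tool call to move; the robot and the scene stay as the last step left them, time stands still between calls to the robot, and variables do not carry over. Pictures are saved under pics/ and viewed, at most 14 in all, crops included, and the job is handed in when it is done.

Besides the shell and the picture viewer there is one more tool, called after "Call:" as name(argument=value, ...) on one line, values as JSON. step_arm: Moves the arm, as the interface text tells. Its arguments: {"type":"object","properties":{"moves":{"type":"array"},"grip_force":{"type":"number"}},"required":["moves"]}

```bash
mkdir -p pics; python3 - <<'E'
from workcell import telemetry, imaging, env
import cv2
for n in("side","top"):
    im=imaging.read_camera(n); cv2.imwrite(f"pics/{n}0.png",im[:,:,::-1])
    p=imaging.camera_params(n); print(n,p["camera_matrix"],p["pose"].__repr__(),[k for k in p])
print(telemetry.get_state())
E
```

```text
side [[550.75528915   0.         316.30476977]
 [  0.         550.75528915 231.79091442]
 [  0.           0.           1.        ]] array([[ 0.97627182,  0.13687901, -0.16780189,  0.32419738],
       [-0.21652451,  0.62860847, -0.74697291, -0.94687652],
       [ 0.00323678,  0.76558182,  0.6433304 ,  0.90632657],
       [ 0.        ,  0.        ,  0.        ,  1.        ]]) ['camera_matrix', 'pose']
top [[486.89797294   0.         320.05259271]
 [  0.         486.89797294 243.40948932]
 [  0.           0.           1.        ]] array([[ 0.0166448 ,  0.99773142, -0.06523014,  0.47286703],
       [-0.99984311,  0.01621371, -0.00713264,  0.03870506],
       [-0.00605883,  0.06533863,  0.99784475,  1.24976672],
       [ 0.        ,  0.        ,  0.        ,  1.        ]]) ['camera_matrix', 'pose']
{'clock': 0.1, 'joint_pos': array([1.04140864e+00, 3.13948271e-01, 4.51164235e-02, 1.30361122e+00,
       2.29659241e-05, 1.43119266e+00]), 'qvel': array([ 0.00251134, -0.00031577,  0.00166954, -0.00112493, -0.00074907,
        0.00010553]), 'tau': array([ 2.32891158e-03, -4.81727242e+01,  2.99243993e+01,  1.28095597e-02,
       -1.19816714e-04,  1.94109441e-05]), 'tcp_pos': array([0.21826976, 0.53147819, 0.23049473]), 'orientation': array([-2.81152782e-04,  1.93660535e-01,  9.81068254e-01, -7.73965131e-04]), 'wrist_force': array([-0.46146055, -0.01971025, -0.56148928]), 'ft_torque': array([0.02652708, 0.00340397, 0.01948054]), 'grip_force': 0.0, 'finger_gap': 0.08537034207833401}
```

View pics/side0.png

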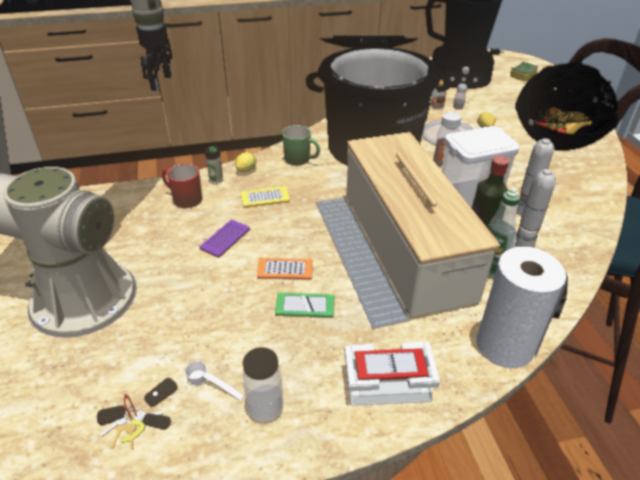

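View pics/top0.png

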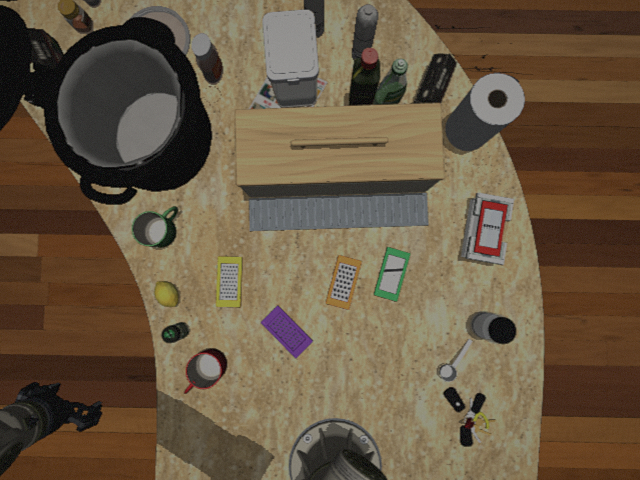

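```bash
cat > h.py <<'E'
from workcell import telemetry, imaging, env
import cv2, numpy as np
from scipy.optimize import minimize
from scipy.spatial.transform import Rotation as R
P={n:imaging.camera_params(n) for n in("side","top")}
def proj(n,X):
    T=np.linalg.inv(P[n]["pose"]); c=np.atleast_2d(X)@T[:3,:3].T+T[:3,3]
    c=c*[1,-1,-1]; u=c@P[n]["camera_matrix"].T; return u[:,:2]/u[:,2:]
def back(n,uv,z):
    K=P[n]["camera_matrix"];M=P[n]["pose"]
    d=np.linalg.inv(K)@[uv[0],uv[1],1]; d=M[:3,:3]@(d*[1,-1,-1]); o=M[:3,3]
    return o+d*(z-o[2])/d[2]
HUE={"orange":(8,18),"green":(50,75),"yellow":(24,34),"red":(174,184),"purple":(125,150)}
def hull(im,col,roi=None):
    h,s,v=cv2.split(cv2.cvtColor(im,cv2.COLOR_RGB2HSV)); lo,hi=HUE[col]; h=h.astype(int)
    if col=="red": h=np.where(h<20,h+180,h)
    m=((h>=lo)&(h<=hi)&(s>(165 if col=="orange" else 140))&(v>90)).astype(np.uint8)
    if roi: k=np.zeros_like(m);x,y,r=map(int,roi);k[max(0,y-r):y+r,max(0,x-r):x+r]=1;m*=k
    m=cv2.morphologyEx(m,cv2.MORPH_CLOSE,np.ones((3,3)))
    cs=cv2.findContours(m,cv2.RETR_EXTERNAL,cv2.CHAIN_APPROX_NONE)[0]
    return cv2.convexHull(max(cs,key=cv2.contourArea))
def box(x,y,z,yaw,dims=(.128,.062,.012)):
    g=np.array([[i,j,k] for i in(-.5,.5) for j in(-.5,.5) for k in(-.5,.5)])*dims
    return g@R.from_euler("z",yaw).as_matrix().T+[x,y,z]
def fill(pts):
    m=np.zeros((480*4,640*4),np.uint8)
    cv2.fillConvexPoly(m,cv2.convexHull(np.round((pts.reshape(-1,2)+.5)*4).astype(np.int32)),1);return m
def fit(ims,col,z=.006,yaw0=0,dims=(.128,.062,.012),rois={}):
    M={n:fill(hull(ims[n],col,rois.get(n)).astype(float)) for n in ims}
    n0="top" if "top" in ims else "side"
    c=back(n0,hull(ims[n0],col,rois.get(n0)).reshape(-1,2).mean(0),z)
    def cost(p):
        t=0
        for n in ims:
            a=fill(proj(n,box(p[0]/100,p[1]/100,z,p[2]/10,dims)));t+=1-(a&M[n]).sum()/(a|M[n]).sum()
        return t
    best=min((minimize(cost,[c[0]*100,c[1]*100,10*(yaw0+d)],method="Nelder-Mead",
      options=dict(initial_simplex=[[c[0]*100,c[1]*100,10*(yaw0+d)],[c[0]*100+1,c[1]*100,10*(yaw0+d)],[c[0]*100,c[1]*100+1,10*(yaw0+d)],[c[0]*100,c[1]*100,10*(yaw0+d)+1.5]])) for d in(-.2,.2)),key=lambda r:r.fun)
    p=best.x;return np.round([p[0]/100,p[1]/100,p[2]/10,best.fun],4)
def look(): return {n:imaging.read_camera(n) for n in("side","top")}
E
python3 - <<'E'
from h import *
ims=look()
for c in("orange","green","yellow","red"):
    z,d=(.064,(.128,.062,.012)) if c=="red" else (.006,(.128,.062,.012))
    if c=="red": z,d=.0695,(.128,.062,.001)
    for k in (["side","top"],["top"],["side"]): print(c,k,fit({n:ims[n] for n in k},c,z,dims=d))
a=cv2.resize(ims["top"][175:270,230:520],None,fx=2.7,fy=2.7,interpolation=cv2.INTER_CUBIC)
b=cv2.resize(ims["side"][125:410,310:500],None,fx=2,fy=2,interpolation=cv2.INTER_CUBIC)
cv2.imwrite("pics/a.png",a[:,:,::-1]);cv2.imwrite("pics/b.png",b[:,:,::-1])
E
```

```text
orange ['side', 'top'] [0.3886 0.6189 0.3568 1.8744]
orange ['top'] [0.3886 0.6189 0.3568 0.8744]
orange ['side'] [ 0.5786 -0.5698  0.461   0.143 ]Traceback (most recent call last):
  File "<stdin>", line 6, in <module>
  File "h.py", line 29, in fit
    M={n:fill(hull(ims[n],col,rois.get(n)).astype(float)) for n in ims}
              ~~~~^^^^^^^^^^^^^^^^^^^^^^^^
  File "h.py", line 21, in hull
    return cv2.convexHull(max(cs,key=cv2.contourArea))
                          ~~~^^^^^^^^^^^^^^^^^^^^^^^^
ValueError: max() iterable argument is empty
```

```bash
sed -i 's/"green":(50,75)/"green":(55,80)/; s/s>(165 if col=="orange" else 140))&(v>90)/s>140)\&(v>60)/' h.py
cat > m.py <<'E'
from h import *
ROI={"orange":{"side":(285,268,40),"top":(344,282,40)},"green":{"side":(305,305,45),"top":(393,274,40)},"yellow":{"side":(265,197,40),"top":(230,282,40)},"red":{"side":(391,365,45),"top":(490,228,45)}}
E
python3 - <<'E'
from m import *
ims=look()
for c in ROI:
    for n in ims:
        x,y,r=ROI[c][n];w=cv2.cvtColor(ims[n],cv2.COLOR_RGB2HSV)[y-32:y+32,x-32:x+32].reshape(-1,3);w=w[w[:,1]>120];print(c,n,len(w),np.percentile(w,[10,50,90],axis=0).tolist())
a=cv2.resize(ims["top"][175:270,230:520],None,fx=2.7,fy=2.7,interpolation=cv2.INTER_CUBIC)
b=cv2.resize(ims["side"][125:410,310:500],None,fx=2,fy=2,interpolation=cv2.INTER_CUBIC)
cv2.imwrite("pics/a.png",a[:,:,::-1]);cv2.imwrite("pics/b.png",b[:,:,::-1])
for c in ROI:
    z,d=(.0695,(.128,.062,.001)) if c=="red" else (.006,(.128,.062,.012))
    for k in (["side","top"],["top"],["side"]):
        try: print(c,k,fit({n:ims[n] for n in k},c,z,dims=d,rois=ROI[c]))
        except Exception as e: print(c,k,e)
E
```

```text
orange side 507 [[12.0, 127.0, 177.0], [13.0, 151.0, 236.0], [14.0, 159.0, 243.0]]
orange top 566 [[16.0, 139.0, 134.5], [18.0, 160.0, 150.0], [19.0, 169.5, 152.0]]
green side 176 [[12.0, 128.5, 170.0], [12.0, 151.0, 216.5], [14.0, 159.0, 239.0]]
green top 435 [[67.0, 132.0, 120.4], [68.0, 141.0, 132.0], [69.0, 149.0, 135.0]]
yellow side 382 [[23.0, 123.0, 167.0], [27.0, 134.0, 213.0], [138.0, 143.0, 245.0]]
yellow top 566 [[27.0, 141.5, 129.0], [30.0, 153.0, 151.0], [30.0, 160.0, 154.0]]
red side 732 [[0.0, 136.0, 169.0], [1.0, 174.0, 216.0], [2.0, 187.0, 219.0]]
red top 616 [[0.0, 154.5, 105.0], [1.0, 191.0, 137.0], [2.0, 202.0, 142.0]]
orange ['side', 'top'] [ 0.4573 -0.0128 -0.2484  0.2423]
orange ['top'] [ 0.4575 -0.0123 -0.2334  0.0382]
orange ['side'] [ 0.4581 -0.0148 -0.1704  0.2007]
green ['side', 'top'] max() iterable argument is empty
green ['top'] [ 0.4809 -0.1352 -0.2694  0.1228]
green ['side'] max() iterable argument is empty
yellow ['side', 'top'] [0.4538 0.2788 0.0176 1.0683]
yellow ['top'] [0.4538 0.2788 0.0176 0.0683]
yellow ['side'] [ 0.4233  0.4693 -0.0547  0.8871]
red ['side', 'top'] [ 0.5941 -0.369  -0.1709  0.2002]
red ['top'] [ 0.595  -0.3659 -0.1672  0.0263]
red ['side'] [ 0.5948 -0.3717 -0.152   0.0539]
```

View pics/a.png

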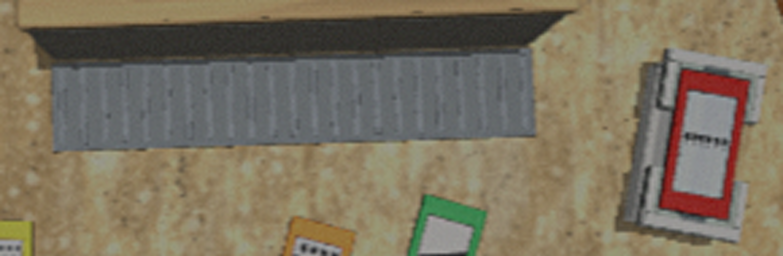

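View pics/b.png

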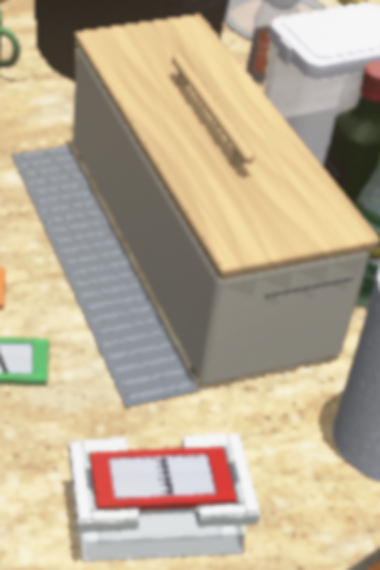

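```bash
cat >> h.py <<'E'
def rot_down(psi): c,s=np.cos(psi),np.sin(psi); return np.array([[-c,-s,0],[-s,c,0],[0,0,-1.]]).T
def rot_lean(psi,a):
    c,s=np.cos(psi),np.sin(psi); z=np.array([np.cos(a)*c,np.cos(a)*s,-np.sin(a)]);y=np.array([-s,c,0]);return np.array([np.cross(y,z),y,z]).T
def go(pos,Rm):
    s=telemetry.get_state(); A=R.from_quat(s["orientation"],scalar_first=True)
    print("shift",np.round(A.inv().apply(np.array(pos)-s["tcp_pos"])*1000,1),"turn",np.round((A.inv()*R.from_matrix(Rm)).as_rotvec(),3))
E
sed -i 's/s>140)/s>120)/' h.py
python3 - <<'E'
from m import *
for uv in [(250,231.3),(428.1,225.4),(248.9,199.8),(425.6,193.1)]: print("top",back("top",uv,.004).round(4))
for uv in [(373.5,327.5),(317,203.5),(411,317)]: print("side",back("side",uv,.004).round(4))
ims=look()
for c in ("orange","green","yellow"):
    for n in ims: 
        try: print(c,n,fit({n:ims[n]},c,rois=ROI[c]))
        except Exception as e: print(c,n,e)
psi=-.165; d=np.array([np.cos(psi),np.sin(psi),0])
go(np.array([.595,-.369,.16])+.008*d,rot_down(psi))
E
```

```text
top [0.5826 0.2282 0.004 ]
top [ 0.6051 -0.2289  0.004 ]
top [0.6641 0.2331 0.004 ]
top [ 0.6887 -0.2223  0.004 ]
side [ 0.6095 -0.2315  0.004 ]
side [0.5872 0.2169 0.004 ]
side [ 0.697  -0.2208  0.004 ]
orange side [ 0.4582 -0.0152 -0.2022  0.1207]
orange top [ 0.4571 -0.0129 -0.2418  0.0199]
green side [ 0.5465 -0.1403 -0.3447  0.9996]
green top [ 0.4797 -0.1365 -0.2704  0.0952]
yellow side [ 0.41    0.4574 -0.095   0.7175]
yellow top [ 0.4542  0.2795 -0.0051  0.0534]
shift [-698.4 -688.4   71.3] turn [-0.    -0.    -0.225]
```

Call:
step_arm(moves=[[[-698,-688,71],[0,0,-0.225],85],[[-698,-688,71],[0,0,-0.225],85],[[-698,-688,71],[0,0,-0.225],85],[[-698,-688,71],[0,0,-0.225],85],[[-698,-688,71],[0,0,-0.225],85],[[-698,-688,71],[0,0,-0.225],85],[[-698,-688,71],[0,0,-0.225],85],[[-698,-688,71],[0,0,-0.225],85]], grip_force=60)

```text
clock: 1.07
tcp_pos: [0.3489, 0.225, 0.2075]
orientation: [0.001, 0.082, 0.997, 0.0]
wrist_force: [1.0, 0.9, -0.6]
finger_gap: 0.0849
grip_force: 0.0
```

```bash
python3 - <<'E'
from h import *
s=telemetry.get_state();print(s["tcp_pos"],s["orientation"])
psi=-.165; d=np.array([np.cos(psi),np.sin(psi),0])
go(np.array([.595,-.369,.16])+.008*d,rot_down(psi))
E
```

```text
[0.34889157 0.22496602 0.20746242] [5.03881565e-04 8.19965863e-02 9.96632445e-01 2.75505285e-04]
shift [-347.8 -545.8   47.5] turn [0.001 0.001 0.001]
```

Call:
step_arm(moves=[[[-348,-546,47],[0,0,0],85],[[-348,-546,47],[0,0,0],85],[[-348,-546,47],[0,0,0],85],[[-348,-546,47],[0,0,0],85],[[-348,-546,47],[0,0,0],85],[[-348,-546,47],[0,0,0],85],[[-348,-546,47],[0,0,0],85],[[-348,-546,47],[0,0,0],85]])

```text
clock: 1.73
tcp_pos: [0.4793, -0.0814, 0.1833]
orientation: [0.0, 0.083, 0.997, 0.0]
wrist_force: [0.7, 0.4, 0.0]
finger_gap: 0.0848
grip_force: 0.0
```

```bash
python3 - <<'E'
from h import *
psi=-.165; d=np.array([np.cos(psi),np.sin(psi),0])
go(np.array([.595,-.369,.16])+.008*d,rot_down(psi))
E
```

```text
shift [-169.4 -264.6   23.4] turn [ 0.     0.001 -0.   ]
```

Call:
step_arm(moves=[[[-165,-257,23],[0,0,0],85],[[-165,-257,23],[0,0,0],85],[[-165,-257,23],[0,0,0],85],[[-165,-257,23],[0,0,0],85],[[-165,-257,23],[0,0,0],85],[[-165,-257,23],[0,0,0],85],[[-165,-257,23],[0,0,0],85],[[-165,-257,23],[0,0,0],85]])

```text
clock: 2.4
tcp_pos: [0.6004, -0.3653, 0.1583]
orientation: [0.0, 0.084, 0.996, -0.001]
wrist_force: [-0.6, 0.2, -0.4]
finger_gap: 0.0854
grip_force: 0.0
```

Call:
step_arm(moves=[[[0,0,0],[0,0,0],85],[[0,0,0],[0,0,0],85],[[0,0,0],[0,0,0],85]])

```text
clock: 2.65
tcp_pos: [0.599, -0.3587, 0.1599]
orientation: [-0.0, 0.082, 0.997, 0.001]
wrist_force: [0.5, 0.6, -0.7]
finger_gap: 0.0851
grip_force: 0.0
```

```bash
python3 - <<'E'
from h import *
psi=-.165; d=np.array([np.cos(psi),np.sin(psi),0])
go(np.array([.595,-.369,.052])+.008*d,rot_down(psi))
ims=look(); t=cv2.resize(ims["side"][250:430,300:500],None,fx=2,fy=2); u=cv2.resize(ims["top"][140:320,400:560],None,fx=2,fy=2)
cv2.imwrite("pics/c.png",np.hstack([t,u])[:,:,::-1])
E
```

```text
shift [ -5.8 -11.  107.9] turn [ 0.001 -0.001  0.001]
```

View pics/c.png

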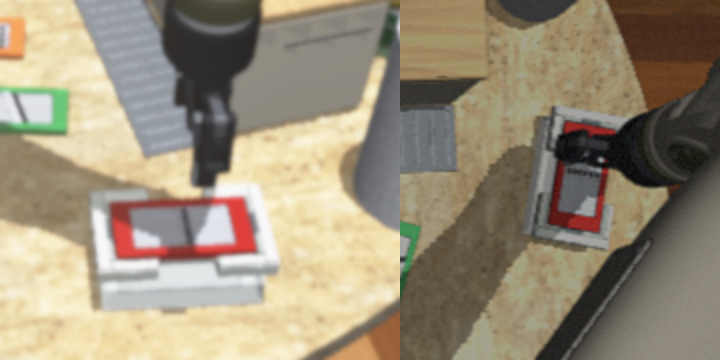

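Call:
step_arm(moves=[[[-6,-11,50],[0,0,0],85],[[-6,-11,50],[0,0,0],85],[[-6,-11,70],[0,0,0],85],[[-6,-11,90],[0,0,0],85],[[-6,-11,105],[0,0,0],85],[[-6,-11,116],[0,0,0],85],[[-6,-11,116],[0,0,0],85],[[-6,-11,116],[0,0,0],85]])

```text
clock: 3.42
tcp_pos: [0.6032, -0.3706, 0.0442]
orientation: [-0.001, 0.082, 0.997, 0.0]
wrist_force: [-0.5, -0.5, -0.1]
finger_gap: 0.0853
grip_force: 0.0
```

Call:
step_arm(moves=[[[0,0,0],[0,0,0],70],[[0,0,0],[0,0,0],70],[[0,0,0],[0,0,0],70]], grip_force=20)

```text
clock: 3.67
tcp_pos: [0.6043, -0.372, 0.0456]
orientation: [0.001, 0.082, 0.997, -0.001]
wrist_force: [0.5, -0.1, -0.9]
finger_gap: 0.0697
grip_force: 0.0
```

Call:
step_arm(moves=[[[0,0,0],[0,0,0],55],[[0,0,0],[0,0,0],55],[[0,0,0],[0,0,0],55],[[0,0,0],[0,0,0],55]])

```text
clock: 4.0
tcp_pos: [0.6045, -0.3709, 0.0456]
orientation: [0.001, 0.082, 0.997, 0.0]
wrist_force: [-0.1, 3.7, 6.8]
finger_gap: 0.0614
grip_force: 23.4
```

Call:
step_arm(moves=[[[0,0,0],[0,0,0],50],[[0,0,0],[0,0,0],50],[[0,0,-5],[0,0,0],50],[[0,0,-10],[0,0,0],50],[[0,0,-15],[0,0,0],50],[[0,0,-15],[0,0,0],50]], grip_force=80)

```text
clock: 4.5
tcp_pos: [0.604, -0.3727, 0.0607]
orientation: [0.001, 0.083, 0.997, -0.001]
wrist_force: [-0.2, -1.0, -0.4]
finger_gap: 0.0605
grip_force: 87.4
```

Call:
step_arm(moves=[[[0,0,-20],[0,0,0],50],[[0,0,-40],[0,0,0],50],[[0,0,-70],[0,0,0],50],[[0,0,-100],[0,0,0],50],[[0,0,-120],[0,0,0],50],[[0,0,-120],[0,0,0],50],[[0,0,-120],[0,0,0],50]])

```text
clock: 5.08
tcp_pos: [0.6042, -0.3728, 0.1809]
orientation: [0.001, 0.083, 0.997, -0.001]
wrist_force: [-0.4, -1.0, -1.8]
finger_gap: 0.0607
grip_force: 87.5
```

```bash
python3 - <<'E'
from m import *
ims=look(); t=cv2.resize(ims["side"][150:430,300:500],None,fx=2,fy=2); u=cv2.resize(ims["top"][140:420,400:560],None,fx=2,fy=2)
cv2.imwrite("pics/d.png",np.hstack([t,u])[:,:,::-1])
print(telemetry.get_state()["wrist_force"],telemetry.get_state()["tcp_pos"])
# bin frame target: lean
psi=.049; a=np.radians(18)
go([.50,-.15,.22],rot_lean(psi,a))
E
```

```text
[ 0.1884887   0.0325024  -0.92326681] [ 0.60287254 -0.37152153  0.17763265]
shift [138.  201.6 -42. ] turn [-0.134 -1.253 -0.186]
```

View pics/d.png

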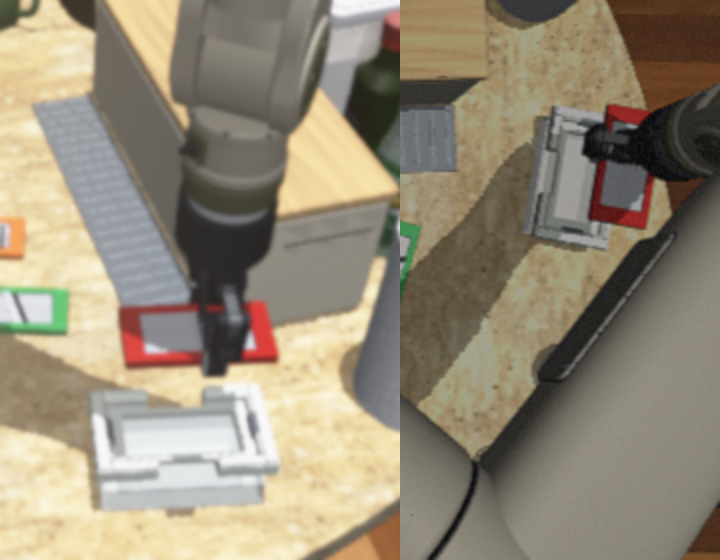

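Call:
step_arm(moves=[[[40,60,-42],[0,0,0],50],[[80,120,-42],[0,0,0],50],[[120,175,-42],[-0.03,-0.3,-0.05],50],[[138,202,-42],[-0.06,-0.5,-0.08],50],[[138,202,-42],[-0.134,-1.253,-0.186],50],[[138,202,-42],[-0.134,-1.253,-0.186],50],[[138,202,-42],[-0.134,-1.253,-0.186],50],[[138,202,-42],[-0.134,-1.253,-0.186],50]])

```text
clock: 5.85
tcp_pos: [0.4971, -0.1441, 0.2186]
orientation: [0.339, 0.025, 0.941, 0.01]
wrist_force: [0.4, -0.3, -1.8]
finger_gap: 0.0601
grip_force: 87.5
```

```bash
cat >> h.py <<'E'
PSI=.049; BX=np.array([np.cos(PSI),np.sin(PSI),0]); BY=np.array([-np.sin(PSI),np.cos(PSI),0]); FRONT=np.array([.681,0,0])
def leanpos(y,gap,dz,off=.009,grip=.0185,a=np.radians(15)):
    X=-(.064*np.sin(a)+.006*np.cos(a))-gap+off*np.sin(a)+grip*np.cos(a)
    z=.004+.064*np.cos(a)+.006*np.sin(a)+off*np.cos(a)-grip*np.sin(a)+dz
    return FRONT+BX*X+BY*y+[0,0,z]
LR=rot_lean(PSI,np.radians(15))
E
python3 - <<'E'
from h import *
s=telemetry.get_state();print(s["tcp_pos"],s["joint_pos"].round(2))
print(leanpos(-.14,.05,.08));go(leanpos(-.14,.05,.08),LR)
E
```

```text
[ 0.49713779 -0.1441008   0.21862257] [-0.68 -0.24 -0.8   0.45  0.41 -0.5 ]
[ 0.63575889 -0.14238683  0.15127735]
shift [-63.7   4.9 140.3] turn [-0.056 -0.616 -0.08 ]
```

Call:
step_arm(moves=[[[-64,5,140],[-0.056,-0.616,-0.08],50],[[-64,5,140],[-0.056,-0.616,-0.08],50],[[-64,5,140],[-0.056,-0.616,-0.08],50],[[-64,5,140],[-0.056,-0.616,-0.08],50],[[-64,5,140],[-0.056,-0.616,-0.08],50],[[-64,5,140],[-0.056,-0.616,-0.08],50],[[-64,5,140],[-0.056,-0.616,-0.08],50],[[-64,5,140],[-0.056,-0.616,-0.08],50]])

```text
clock: 6.52
tcp_pos: [0.6907, -0.1767, 0.1675]
orientation: [0.588, -0.027, 0.808, 0.025]
wrist_force: [-0.2, -0.2, -0.2]
finger_gap: 0.0603
grip_force: 88.3
```

```bash
python3 - <<'E'
from m import *
s=telemetry.get_state();print(s["tcp_pos"],s["joint_pos"].round(2))
ims=look(); t=cv2.resize(ims["side"][60:360,240:480],None,fx=1.8,fy=1.8); u=cv2.resize(ims["top"][120:420,300:480],None,fx=1.8,fy=1.8)
cv2.imwrite("pics/e.png",np.hstack([t,u])[:,:,::-1])
go(leanpos(-.14,.02,.015),LR)
E
```

```text
[ 0.69073484 -0.17672793  0.16748394] [-0.63  0.4  -1.03 -1.02  0.67 -0.25]
shift [77.3 37.9  3.1] turn [ 0.023 -0.058 -0.008]
```

View pics/e.png

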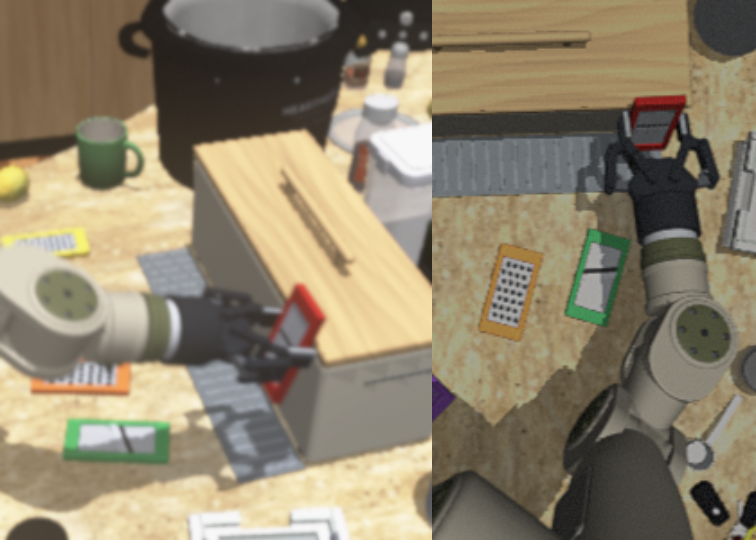

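```bash
python3 - <<'E'
from m import *
a=np.radians(30)
t=leanpos(-.16,.04,.06,a=a);print(t);go(t,rot_lean(PSI,a))
s=telemetry.get_state();print(s["joint_pos"].tolist(),s["tcp_pos"].tolist(),s["orientation"].tolist())
E
```

```text
[ 0.6322302  -0.16258391  0.12096985]
shift [ 55.1  19.1 -41. ] turn [ 0.024  0.203 -0.004]
[-0.6347716102334245, 0.4082720174254365, -1.0275854052472098, -1.0243275356483446, 0.6658395448974569, -0.2486473129739722] [0.68971519841537, -0.1782861764778474, 0.16009074102534696] [0.5848460829560078, -0.02395821743137464, 0.8103766995770373, 0.02589725566838352]
```

Call:
step_arm(moves=[[[0,5,-30],[0.01,0.1,0],50],[[0,10,-60],[0.02,0.2,0],50],[[10,19,-60],[0.024,0.203,-0.004],50],[[55,19,-41],[0.024,0.203,-0.004],50],[[55,19,-41],[0.024,0.203,-0.004],50],[[55,19,-41],[0.024,0.203,-0.004],50],[[55,19,-41],[0.024,0.203,-0.004],50]])

```text
clock: 7.2
tcp_pos: [0.6377, -0.165, 0.13]
orientation: [0.5, -0.024, 0.866, 0.012]
wrist_force: [-0.4, -0.5, -0.6]
finger_gap: 0.0603
grip_force: 87.5
```

```bash
python3 - <<'E'
from m import *
a=np.radians(30)
t=leanpos(-.16,.04,.06,a=a);print(t);go(t,rot_lean(PSI,a))
s=telemetry.get_state();print(s["joint_pos"].tolist(),s["tcp_pos"].tolist(),s["orientation"].tolist())
E
```

```text
[ 0.6322302  -0.16258391  0.12096985]
shift [10.4  2.7 -0.1] turn [ 0.003 -0.     0.005]
[-0.6338533939455372, 0.23490146707097073, -1.0276055449865635, -0.6213414542477526, 0.5808760007484702, -0.3920415519447547] [0.6377029827486972, -0.1649956566995024, 0.129952258514404] [0.49983628201708913, -0.0241315763727738, 0.8656966385151182, 0.012275514845526232]
```

```bash
cat > fk.py <<'E'
from h import *
D=[([1.04140864,.313948271,.0451164235,1.30361122,2.3e-5,1.43119],[.21826976,.53147819,.23049473]),
([-0.68,-0.24,-0.8,0.45,0.41,-0.5],[0.49713779,-0.1441008,0.21862257]),
([-0.6347716,0.4082720,-1.0275854,-1.0243275,0.6658394,-0.2486473],[0.689715,-0.178286,0.160091]),
([-0.63385339,0.2349014,-1.0276055,-0.6213414,0.580876,-0.3920415],[0.637703,-0.1649956,0.129952])]
ry=lambda a:R.from_euler("y",a).as_matrix(); rz=lambda a:R.from_euler("z",a).as_matrix()
def cols(j):
    q=j[1]-j[2]+j[3]; B=np.eye(3)
    M=np.c_[B[:,2],B[:,1],ry(j[1])[:,2],ry(j[1]-j[2])[:,0],ry(j[1]-j[2])[:,2],ry(q)[:,2],ry(q)@rz(j[4])[:,0]]
    return rz(j[0])@M
w=[.02 if i==1 else 1 for i in range(len(D))]
A=np.vstack([cols(j)*k for j,k in zip([d[0] for d in D],w)]);b=np.concatenate([np.array(d[1])*k for d,k in zip(D,w)])
lam=1e-4;x0=np.array([.2,.08,.3,.3,0,0,.25]) 
X=x0+np.linalg.solve(A.T@A+lam**2*np.eye(7)*10,A.T@(b-A@x0))
fk=lambda j:cols(j)@X
def ik(pos,psi,a):
    zt=np.array([np.cos(a)*np.cos(psi),np.cos(a)*np.sin(psi),-np.sin(a)])
    def f(j):
        q=j[1]-j[2]+j[3];z=rz(j[0])@ry(q)@rz(j[4])[:,0];return np.r_[(fk(j)-pos)*10,z-zt]
    from scipy.optimize import least_squares
    r=least_squares(f,[-.6,.3,-.9,-.6,.6]);return r.x,np.abs(r.fun).max()
E
python3 - <<'E'
from fk import *
print(X.round(4))
for d in D: print((fk(d[0])-d[1]).round(4))
for ad in(15,20,25,30):
  for y in(-.17,-.14,0,.14):
    a=np.radians(ad);print(ad,y,*[np.round(ik(leanpos(y,g,z,a=a),PSI,a)[0][2],2) for g,z in((0,0),(.02,.02),(.04,.04))])
E
```

```text
[-0.0295  0.0751  0.531   0.3035  0.1524  0.0727  0.3129]
[ 0.0045 -0.0022 -0.0016]
[-0.0402  0.0315  0.0312]
[-0.0013  0.0046 -0.0142]
[0.0032 0.0002 0.0159]
15 -0.17 -1.15 -1.18 -1.21
15 -0.14 -1.18 -1.22 -1.25
15 0 -1.28 -1.32 -1.35
15 0.14 -1.24 -1.27 -1.31
20 -0.17 -1.13 -1.16 -1.19
20 -0.14 -1.17 -1.2 -1.22
20 0 -1.26 -1.29 -1.32
20 0.14 -1.22 -1.25 -1.28
25 -0.17 -1.11 -1.14 -1.16
25 -0.14 -1.15 -1.17 -1.19
25 0 -1.23 -1.26 -1.28
25 0.14 -1.2 -1.22 -1.24
30 -0.17 -1.08 -1.1 -1.11
30 -0.14 -1.11 -1.13 -1.15
30 0 -1.2 -1.22 -1.24
30 0.14 -1.16 -1.18 -1.2
```

```bash
python3 - <<'E'
from m import *
a=np.radians(30)
go(leanpos(-.18,.02,.015,a=a),rot_lean(PSI,a))
E
```

```text
shift [ 39.5 -17.2  39.6] turn [ 0.003 -0.     0.005]
```

Call:
step_arm(moves=[[[40,-17,10],[0,0,0],50],[[40,-17,20],[0,0,0],50],[[40,-17,40],[0,0,0],50],[[40,-17,40],[0,0,0],50],[[40,-17,40],[0,0,0],50]])

```text
clock: 7.62
tcp_pos: [0.6522, -0.1802, 0.0726]
orientation: [0.498, -0.024, 0.867, 0.014]
wrist_force: [-1.1, 0.5, -1.0]
finger_gap: 0.0604
grip_force: 87.4
```

```bash
python3 - <<'E'
from m import *
a=np.radians(30)
go(leanpos(-.18,.02,.015,a=a),rot_lean(PSI,a))
s=telemetry.get_state();print(s["joint_pos"].tolist(),s["tcp_pos"].tolist(),s["orientation"].tolist())
E
```

```text
shift [-3.4 -1.5 -0.9] turn [ 0.006 -0.004  0.002]
[-0.6427051673104518, 0.41675275999372374, -1.0200826875430105, -0.7862075305605657, 0.5886981946762453, -0.39915818970289724] [0.6522059109779978, -0.1801592899904346, 0.07255814271470731] [0.4979363308138164, -0.02370456915682198, 0.8667767050060509, 0.013987405607063819]
```

Call:
step_arm(moves=[[[4,0,2],[0,0,0],50],[[7,0,4],[0,0,0],50],[[7,0,4],[0,0,0],50]])

```text
clock: 7.87
tcp_pos: [0.6529, -0.1813, 0.068]
orientation: [0.5, -0.024, 0.866, 0.012]
wrist_force: [-0.3, -0.8, 0.1]
finger_gap: 0.0601
grip_force: 87.4
```

Call:
step_arm(moves=[[[3,0,1.5],[0,0,0],50],[[3,0,1.5],[0,0,0],50]])

```text
clock: 8.03
tcp_pos: [0.6531, -0.1815, 0.0653]
orientation: [0.5, -0.024, 0.865, 0.012]
wrist_force: [-0.2, -0.8, -1.1]
finger_gap: 0.0606
grip_force: 87.4
```

Call:
step_arm(moves=[[[2,0,1],[0,0,0],50],[[2,0,1],[0,0,0],50]])

```text
clock: 8.2
tcp_pos: [0.6531, -0.1815, 0.0632]
orientation: [0.5, -0.024, 0.865, 0.012]
wrist_force: [0.6, 0.5, -2.0]
finger_gap: 0.0601
grip_force: 87.4
```

Call:
step_arm(moves=[[[2.5,0,1.5],[0,0,0],50],[[2.5,0,1.5],[0,0,0],50],[[2.5,0,1.5],[0,0,0],50]])

```text
clock: 8.45
tcp_pos: [0.6542, -0.1818, 0.0614]
orientation: [0.501, -0.025, 0.865, 0.012]
wrist_force: [-0.3, 1.6, 5.1]
finger_gap: 0.0601
grip_force: 88.0
```

Call:
step_arm(moves=[[[2.5,0,1.5],[0,0,0],50],[[2.5,0,1.5],[0,0,0],50],[[2.5,0,1.5],[0,0,0],50]])

```text
clock: 8.7
tcp_pos: [0.6556, -0.1817, 0.0607]
orientation: [0.503, -0.026, 0.864, 0.012]
wrist_force: [-3.4, 4.0, 13.7]
finger_gap: 0.0607
grip_force: 88.8
```

Call:
step_arm(moves=[[[-2,0,-1],[0,0,0],50],[[-5,0,5],[0,0,0],50],[[-8,0,11],[0,0,0],50],[[-8,0,11],[0,0,0],50]])

```text
clock: 9.03
tcp_pos: [0.6687, -0.1817, 0.0608]
orientation: [0.501, -0.025, 0.865, 0.011]
wrist_force: [-3.4, -0.3, 8.6]
finger_gap: 0.0599
grip_force: 88.5
```

Call:
step_arm(moves=[[[-2,0,3.5],[0,0,0],50],[[-2,0,3.5],[0,0,0],50]])

```text
clock: 9.2
tcp_pos: [0.6713, -0.1815, 0.0604]
orientation: [0.501, -0.025, 0.865, 0.011]
wrist_force: [-12.0, 0.0, 12.6]
finger_gap: 0.06
grip_force: 89.6
```

Call:
step_arm(moves=[[[-1,0,2],[0,0,0],50],[[-1,0,2],[0,0,0],50]])

```text
clock: 9.37
tcp_pos: [0.6715, -0.1815, 0.0602]
orientation: [0.5, -0.024, 0.865, 0.011]
wrist_force: [-33.0, -2.0, 25.1]
finger_gap: 0.0603
grip_force: 92.4
```

Call:
step_arm(moves=[[[0,0,-2.5],[0,0,0],50],[[0,0,-2.5],[0,0,0],58],[[0,0,-2.5],[0,0,0],63],[[0,0,-2.5],[0,0,0],66],[[0,0,-2.5],[0,0,0],75],[[0,0,-2.5],[0,0,0],85],[[0,0,-2.5],[0,0,0],85]], grip_force=20)

```text
clock: 9.95
tcp_pos: [0.6714, -0.1807, 0.0596]
orientation: [0.5, -0.024, 0.866, 0.012]
wrist_force: [0.1, -0.1, 0.3]
finger_gap: 0.085
grip_force: 0.0
```

Call:
step_arm(moves=[[[0,0,-15],[0,0,0],85],[[0,0,-40],[0,0,0],85],[[0,0,-70],[0,0,0],85],[[0,0,-100],[0,0,0],85],[[0,0,-100],[0,0,0],85]])

```text
clock: 10.37
tcp_pos: [0.5992, -0.2012, 0.1226]
orientation: [0.491, -0.029, 0.871, 0.018]
wrist_force: [1.0, -0.2, 0.7]
finger_gap: 0.0851
grip_force: 0.0
```

```bash
python3 - <<'E'
from m import *
s=telemetry.get_state();print(s["joint_pos"].tolist(),s["tcp_pos"].tolist(),s["orientation"].tolist())
ims=look(); t=cv2.resize(ims["side"][60:360,240:480],None,fx=1.8,fy=1.8); u=cv2.resize(ims["top"][120:420,300:480],None,fx=1.8,fy=1.8)
cv2.imwrite("pics/f.png",np.hstack([t,u])[:,:,::-1])
E
```

```text
[-0.7667578144461276, 0.20876049079516235, -1.0259387969939102, -0.49996310756843376, 0.6890035934726774, -0.5169362368250774] [0.5992197914237956, -0.20118116049518361, 0.12262673595496139] [0.49084443256849625, -0.028867800788857093, 0.8705730734055452, 0.018463936615709744]
```

View pics/f.png

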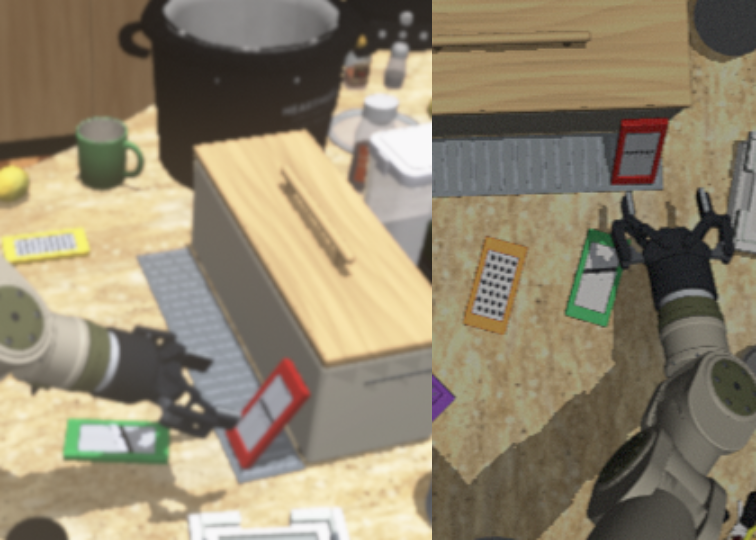

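```bash
cat > meas.py <<'E'
from m import *
import sys
ims=look()
for c in sys.argv[1:]:
    for n in ims:
        h=cv2.cvtColor(ims[n],cv2.COLOR_RGB2HSV).astype(int)
        try:
            f=fit({n:ims[n]},c,rois={n:(*ROI[c][n][:2],55)});print(c,n,f)
        except Exception as e: print(c,n,e)
E
sed -i 's/"orange":(8,18)/"orange":(10,20)/;s/"yellow":(24,34)/"yellow":(25,33)/;s/"green":(55,80)/"green":(55,85)/' h.py
python3 meas.py orange green yellow
python3 - <<'E'
from h import *
im=imaging.read_camera("side")
for n,p in (("g",(305,305)),("y",(265,197))):
    w=cv2.cvtColor(im,cv2.COLOR_RGB2HSV)[p[1]-14:p[1]+14,p[0]-32:p[0]+32].reshape(-1,3);w=w[(w[:,0]>(50 if n=="g" else 22))&(w[:,0]<100)];print(n,len(w),np.percentile(w,[10,50,90],axis=0).tolist())
E
```

```text
orange side max() iterable argument is empty
orange top [ 0.4663  0.0091 -0.2511  0.0118]
green side [ 0.4312 -0.1104 -0.2031  0.9575]
green top [ 0.4811 -0.1349 -0.2539  0.1664]
yellow side [0.4273 0.4929 1.5244 0.6338]
yellow top [0.4514 0.2791 0.0121 0.0659]
g 785 [[57.0, 21.400000000000006, 116.0], [64.0, 89.0, 158.0], [78.0, 117.0, 204.0]]
y 598 [[24.0, 35.0, 201.0], [27.0, 112.5, 235.0], [29.0, 139.0, 247.0]]
```

```bash
python3 - <<'E'
from h import *
go([.466,.006,.15],rot_down(-.25))
E
```

```text
shift [  36.4  214.6 -117.9] turn [0.17  1.014 0.288]
```

Call:
step_arm(moves=[[[0,20,-40],[0,0,0],85],[[36,215,-118],[0.17,1.014,0.288],85],[[36,215,-118],[0.17,1.014,0.288],85],[[36,215,-118],[0.17,1.014,0.288],85],[[36,215,-118],[0.17,1.014,0.288],85],[[36,215,-118],[0.17,1.014,0.288],85],[[36,215,-118],[0.17,1.014,0.288],85],[[36,215,-118],[0.17,1.014,0.288],85]])

```text
clock: 11.28
tcp_pos: [0.463, 0.0109, 0.1512]
orientation: [0.092, 0.094, 0.991, 0.005]
wrist_force: [0.3, -0.9, 0.7]
finger_gap: 0.0851
grip_force: 0.0
```

Call:
step_arm(moves=[[[0,0,0],[0,0,0],85]])

```text
clock: 11.37
tcp_pos: [0.4697, 0.0079, 0.1504]
orientation: [0.092, 0.095, 0.991, 0.005]
wrist_force: [2.6, -0.1, -0.4]
finger_gap: 0.0852
grip_force: 0.0
```

```bash
python3 - <<'E'
from h import *
s=telemetry.get_state();print(s["joint_pos"].tolist(),s["tcp_pos"].tolist())
go([.466,.006,.02],rot_down(-.25))
E
python3 meas.py orange green
```

```text
[-0.16905676729628596, 0.006890449308568093, -0.5471087280665493, 0.8326882683809561, 0.02262202125983006, 0.023960210694088442] [0.46974065964294603, 0.007867607675734483, 0.15035835207436507]
shift [ 27.   -6.  127.4] turn [0.032 0.183 0.059]
orange side [ 0.4669  0.01   -0.2238  0.1027]
orange top [ 0.5203 -0.0052 -0.2767  0.5965]
green side max() iterable argument is empty
green top [ 0.4806 -0.1358 -0.296   0.0898]
```

Call:
step_arm(moves=[[[20,-4,90],[0.032,0.183,0.059],85],[[20,-4,90],[0.032,0.183,0.059],85],[[27,-4,127],[0.032,0.183,0.059],85],[[27,-4,127],[0.032,0.183,0.059],85],[[27,-4,127],[0.032,0.183,0.059],85],[[27,-4,127],[0.032,0.183,0.059],85]])

```text
clock: 11.97
tcp_pos: [0.4623, 0.0058, 0.0218]
orientation: [0.003, 0.127, 0.992, 0.0]
wrist_force: [0.6, -0.1, 1.0]
finger_gap: 0.085
grip_force: 0.0
```

```bash
python3 - <<'E'
from h import *
go([.4668,.008,.0],rot_down(-.25))
E
```

```text
shift [-3.6  3.2 21.8] turn [ 0.002  0.006 -0.005]
```

Call:
step_arm(moves=[[[-4,3,12],[0.002,0.006,-0.005],85],[[-4,3,22],[0.002,0.006,-0.005],85],[[-4,3,26],[0.002,0.006,-0.005],85],[[-4,3,26],[0.002,0.006,-0.005],85]])

```text
clock: 12.3
tcp_pos: [0.4687, 0.0078, -0.0033]
orientation: [0.001, 0.124, 0.992, -0.0]
wrist_force: [-0.6, 0.8, 0.4]
finger_gap: 0.0852
grip_force: 0.0
```

Call:
step_arm(moves=[[[0,0,0],[0,0,0],66],[[0,0,0],[0,0,0],66],[[0,0,0],[0,0,0],55],[[0,0,0],[0,0,0],55],[[0,0,0],[0,0,0],55]])

```text
clock: 12.72
tcp_pos: [0.4689, 0.0078, -0.0034]
orientation: [0.001, 0.124, 0.992, -0.0]
wrist_force: [-2.1, -0.9, 6.3]
finger_gap: 0.0614
grip_force: 20.7
```

Call:
step_arm(moves=[[[0,0,0],[0,0,0],50],[[0,0,0],[0,0,0],50],[[0,0,-20],[0,0,0],50],[[0,0,-60],[0,0,0],50],[[0,0,-100],[0,0,0],50],[[0,0,-140],[0,0,0],50],[[0,0,-154],[0,0,0],50],[[0,0,-154],[0,0,0],50]], grip_force=80)

```text
clock: 13.38
tcp_pos: [0.4714, 0.0077, 0.1543]
orientation: [0.004, 0.124, 0.992, -0.0]
wrist_force: [-0.0, -0.3, -0.6]
finger_gap: 0.0594
grip_force: 88.0
```

```bash
python3 - <<'E'
from h import *
go([.597,-.3703,.12],rot_down(-.166)); go([.53,-.18,.15],rot_down(-.166))
E
```

```text
shift [-214.5 -335.4   36.1] turn [-0.     0.009 -0.083]
shift [-103.  -167.5    5.2] turn [-0.     0.009 -0.083]
```

Call:
step_arm(moves=[[[-103,-168,5],[0,0.006,-0.083],50],[[-103,-168,5],[0,0.006,-0.083],50],[[-103,-168,5],[0,0.006,-0.083],50],[[-103,-168,5],[0,0.006,-0.083],50],[[-103,-168,5],[0,0.006,-0.083],50],[[-210,-330,30],[0,0.006,-0.083],50],[[-210,-330,30],[0,0.006,-0.083],50],[[-210,-330,30],[0,0.006,-0.083],50]])

```text
clock: 14.05
tcp_pos: [0.5669, -0.2986, 0.1266]
orientation: [-0.004, 0.083, 0.997, 0.001]
wrist_force: [0.5, 1.5, -0.6]
finger_gap: 0.0596
grip_force: 88.0
```

```bash
python3 - <<'E'
from h import *
go([.597,-.3703,.12],rot_down(-.166))
E
```

```text
shift [-41.6 -65.8   6.3] turn [ 0.001 -0.008 -0.   ]
```

Call:
step_arm(moves=[[[-35,-58,6],[0,-0.006,0],50],[[-35,-58,6],[0,-0.006,0],50],[[-35,-58,6],[0,-0.006,0],50],[[-35,-58,6],[0,-0.006,0],50],[[-35,-58,6],[0,-0.006,0],50]])

```text
clock: 14.47
tcp_pos: [0.5912, -0.3591, 0.1206]
orientation: [-0.002, 0.083, 0.997, 0.001]
wrist_force: [0.0, 0.2, -1.3]
finger_gap: 0.0596
grip_force: 88.0
```

```bash
python3 - <<'E'
from h import *
go([.597,-.3703,.08],rot_down(-.166))
ims=look()
# plate estimate in the grip: top face z ~ .12+.0094+.006
for n in ims:
    try: print(n,fit({n:ims[n]},"orange",z=telemetry.get_state()["tcp_pos"][2]+.0094,yaw0=-.166,rois={"side":(391,345,60),"top":(490,228,60)}))
    except Exception as e: print(n,e)
t=cv2.resize(ims["side"][250:430,300:500],None,fx=2,fy=2); u=cv2.resize(ims["top"][140:320,400:560],None,fx=2,fy=2)
cv2.imwrite("pics/g.png",np.hstack([t,u])[:,:,::-1])
E
```

```text
shift [ -7.7 -10.1  40.5] turn [ 0.002 -0.003 -0.   ]
side [ 0.5499 -0.353  -0.2496  0.5788]
top [ 0.6902 -0.425  -0.8902  0.5662]
```

View pics/g.png

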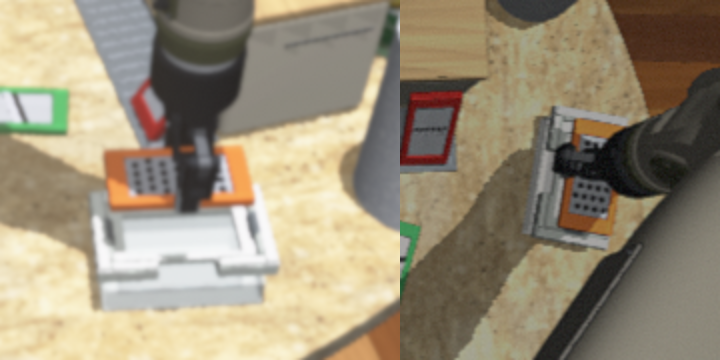

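Call:
step_arm(moves=[[[-8,-10,10],[0,0,0],50],[[-8,-10,30],[0,0,0],50],[[-8,-10,40],[0,0,0],50],[[-8,-10,40],[0,0,0],50]])

```text
clock: 14.9
tcp_pos: [0.5967, -0.3687, 0.0795]
orientation: [-0.003, 0.082, 0.997, 0.001]
wrist_force: [-0.7, 0.0, -0.6]
finger_gap: 0.06
grip_force: 88.0
```

```bash
python3 - <<'E'
from h import *
go([.597,-.3703,.066],rot_down(-.166));print(telemetry.get_state()["wrist_force"])
E
```

```text
shift [-0.6 -1.6 13.4] turn [ 0.002 -0.005  0.001]
[-0.72071087  0.00871543 -0.55518155]
```

Call:
step_arm(moves=[[[-0.6,-1.6,4],[0.002,-0.005,0],50],[[-0.6,-1.6,8],[0.002,-0.005,0],50],[[-0.6,-1.6,12],[0.002,-0.005,0],50],[[-0.6,-1.6,12],[0.002,-0.005,0],50]])

```text
clock: 15.23
tcp_pos: [0.5986, -0.3727, 0.07]
orientation: [0.002, 0.083, 0.997, -0.001]
wrist_force: [-0.3, 1.2, -1.8]
finger_gap: 0.0592
grip_force: 88.0
```

Call:
step_arm(moves=[[[0,0,2],[0,0,0],50],[[0,0,4],[0,0,0],50],[[0,0,4],[0,0,0],50]])

```text
clock: 15.48
tcp_pos: [0.599, -0.3731, 0.0663]
orientation: [0.002, 0.083, 0.997, -0.001]
wrist_force: [0.2, 0.8, 0.1]
finger_gap: 0.0598
grip_force: 88.0
```

Call:
step_arm(moves=[[[1.5,2.3,0],[0,0,0],50],[[1.5,2.3,0],[0,0,0],50],[[1.5,2.3,0],[0,0,0],50]])

```text
clock: 15.73
tcp_pos: [0.5976, -0.3704, 0.0663]
orientation: [0.002, 0.083, 0.997, -0.001]
wrist_force: [0.2, 0.4, -1.2]
finger_gap: 0.0599
grip_force: 88.0
```

Call:
step_arm(moves=[[[0,0,2],[0,0,0],50],[[0,0,3],[0,0,0],50],[[0,0,3],[0,0,0],50]])

```text
clock: 15.98
tcp_pos: [0.5979, -0.3706, 0.0638]
orientation: [0.002, 0.083, 0.997, -0.002]
wrist_force: [-0.2, -0.2, 3.3]
finger_gap: 0.0594
grip_force: 88.3
```

Call:
step_arm(moves=[[[0,0,2],[0,0,0],50],[[0,0,4],[0,0,0],50],[[0,0,4],[0,0,0],50]])

```text
clock: 16.23
tcp_pos: [0.5981, -0.3707, 0.0633]
orientation: [0.003, 0.083, 0.997, -0.002]
wrist_force: [-6.8, 5.9, 19.1]
finger_gap: 0.0595
grip_force: 90.2
```

Call:
step_arm(moves=[[[0,0,2],[0,0,0],50],[[0,0,4],[0,0,0],50],[[0,0,4],[0,0,0],50]])

```text
clock: 16.48
tcp_pos: [0.5982, -0.3709, 0.063]
orientation: [0.004, 0.083, 0.997, -0.003]
wrist_force: [-12.5, 10.4, 36.2]
finger_gap: 0.0594
grip_force: 92.0
```

Call:
step_arm(moves=[[[0,0,-8],[0,0,0],50],[[3,1.5,-8],[0,0,0],50],[[3,1.5,-8],[0,0,0],50],[[3,1.5,-7],[0,0,0],50]])

```text
clock: 16.82
tcp_pos: [0.5958, -0.3693, 0.0626]
orientation: [0.003, 0.083, 0.997, -0.002]
wrist_force: [1.9, -0.4, 6.6]
finger_gap: 0.0594
grip_force: 88.8
```

Call:
step_arm(moves=[[[0,0,2],[0,0,0],50],[[0,0,3],[0,0,0],50],[[0,0,3],[0,0,0],50]])

```text
clock: 17.07
tcp_pos: [0.5957, -0.369, 0.0582]
orientation: [0.003, 0.083, 0.997, -0.001]
wrist_force: [3.5, -2.0, 0.8]
finger_gap: 0.0596
grip_force: 88.2
```

Call:
step_arm(moves=[[[0,0,2],[0,0,0],50],[[0,0,3.5],[0,0,0],50],[[0,0,3.5],[0,0,0],50]])

```text
clock: 17.32
tcp_pos: [0.5957, -0.3688, 0.0554]
orientation: [0.003, 0.083, 0.997, -0.001]
wrist_force: [4.8, -1.8, 0.7]
finger_gap: 0.0597
grip_force: 88.2
```

Call:
step_arm(moves=[[[0,0,1],[0,0,0],50],[[0,0,2],[0,0,0],50],[[0,0,2],[0,0,0],50]])

```text
clock: 17.57
tcp_pos: [0.5957, -0.3688, 0.0554]
orientation: [0.003, 0.083, 0.997, -0.002]
wrist_force: [1.8, 0.5, 9.7]
finger_gap: 0.0595
grip_force: 89.2
```

Call:
step_arm(moves=[[[0,0,-1.5],[0,0,0],50],[[0,0,-1.5],[0,0,0],62],[[0,0,-1.5],[0,0,0],70],[[0,0,-1.5],[0,0,0],85],[[0,0,-1.5],[0,0,0],85],[[0,0,-40],[0,0,0],85],[[0,0,-80],[0,0,0],85],[[0,0,-110],[0,0,0],85]], grip_force=20)

```text
clock: 18.23
tcp_pos: [0.594, -0.368, 0.1653]
orientation: [0.002, 0.083, 0.997, -0.001]
wrist_force: [0.3, -1.7, 0.3]
finger_gap: 0.0851
grip_force: 0.0
```

```bash
python3 - <<'E'
from h import *
go([.48,-.2,.22],rot_down(-.25))
E
```

```text
shift [140.  146.7 -55.4] turn [-0.002  0.003  0.084]
```

Call:
step_arm(moves=[[[20,40,-30],[0,0,0],85],[[140,147,-55],[0,0,0.084],85],[[140,147,-55],[0,0,0.084],85],[[140,147,-55],[0,0,0.084],85],[[140,147,-55],[0,0,0.084],85],[[140,147,-55],[0,0,0.084],85],[[140,147,-55],[0,0,0.084],85]])

```text
clock: 18.82
tcp_pos: [0.4788, -0.1978, 0.2186]
orientation: [0.002, 0.124, 0.992, -0.001]
wrist_force: [0.5, -0.3, -0.4]
finger_gap: 0.085
grip_force: 0.0
```

```bash
cat >> h.py <<'E'
FRONT=np.array([.678,0,0])
def leanpos2(y,gap,dz,off=.025,g=.010,a=np.radians(18),b=np.radians(45)):
    X=-(.064*np.sin(a)+.006*np.cos(a))-gap+off*np.sin(a)+g*np.cos(b)
    z=.004+.064*np.cos(a)+.006*np.sin(a)+off*np.cos(a)-g*np.sin(b)+dz
    return FRONT+BX*X+BY*y+[0,0,z]
E
cat > fk.py <<'E'
from h import *
s=telemetry.get_state()
D=[([1.04140864,.313948271,.0451164235,1.30361122,2.3e-5,1.43119],[.21826976,.53147819,.23049473]),
([-0.6347716,0.4082720,-1.0275854,-1.0243275,0.6658394,-0.2486473],[0.689715,-0.178286,0.160091]),
([-0.63385339,0.2349014,-1.0276055,-0.6213414,0.580876,-0.3920415],[0.637703,-0.1649956,0.129952]),
([-0.6427051673104518, 0.41675275999372374, -1.0200826875430105, -0.7862075305605657, 0.5886981946762453, -0.39915818970289724],[0.6522059109779978, -0.1801592899904346, 0.07255814271470731]),
([-0.7667578144461276, 0.20876049079516235, -1.0259387969939102, -0.49996310756843376, 0.6890035934726774, -0.5169362368250774],[0.5992197914237956, -0.20118116049518361, 0.12262673595496139]),
([-0.16905676729628596, 0.006890449308568093, -0.5471087280665493, 0.8326882683809561, 0.02262202125983006, 0.023960210694088442],[0.46974065964294603, 0.007867607675734483, 0.15035835207436507]),
(s["joint_pos"],s["tcp_pos"])]
ry=lambda a:R.from_euler("y",a).as_matrix(); rz=lambda a:R.from_euler("z",a).as_matrix()
def cols(j):
    q=j[1]-j[2]+j[3]; B=np.eye(3);u=ry(j[1]);v=ry(j[1]-j[2]);w=ry(q)
    return rz(j[0])@np.c_[B[:,2],B[:,1],B[:,0],u[:,2],u[:,0],v[:,0],v[:,2],w[:,2],w[:,0],w@rz(j[4])[:,0]]
A=np.vstack([cols(d[0]) for d in D]);b=np.concatenate([np.array(d[1]) for d in D])
x0=np.array([.2,.08,0,.3,0,.3,0,0,.05,.2]);X=x0+np.linalg.solve(A.T@A+1e-5*np.eye(10),A.T@(b-A@x0))
fk=lambda j:cols(j)@X
def ik(pos,psi,a,j0=[-.3,.3,-.9,-.3,.3]):
    from scipy.optimize import least_squares
    zt=np.array([np.cos(a)*np.cos(psi),np.cos(a)*np.sin(psi),-np.sin(a)])
    def f(j):
        q=j[1]-j[2]+j[3];z=rz(j[0])@ry(q)@rz(j[4])[:,0];return np.r_[(fk(j)-pos)*10,z-zt]
    r=least_squares(f,j0);return r.x,np.abs(r.fun).max()
E
python3 - <<'E'
from fk import *
print(X.round(3),np.abs(A@X-b).max())
for bd in(30,40,50,60,70):
  for y in(-.17,-.05,.08,.15):
    bb=np.radians(bd);print(bd,y,*[np.round(ik(leanpos2(y,g,z,b=bb),PSI,bb)[0],2)[[2,3,4]] for g,z in((0,0),(.03,.03))])
E
python3 meas.py green yellow orange
```

```text
[ 0.233  0.08   0.     0.518 -0.     0.409  0.056 -0.     0.14   0.3  ] 1.1846120675340632e-05
30 -0.17 [-0.98 -0.76  0.54] [-1.02 -0.67  0.58]
30 -0.05 [-1.09 -0.92  0.34] [-1.13 -0.83  0.36]
30 0.08 [-1.11 -0.98  0.07] [-1.16 -0.9   0.08]
30 0.15 [-1.08 -0.96 -0.08] [-1.12 -0.88 -0.08]
40 -0.17 [-0.84 -0.35  0.45] [-0.86 -0.26  0.47]
40 -0.05 [-0.94 -0.47  0.28] [-0.97 -0.38  0.3 ]
40 0.08 [-0.96 -0.53  0.06] [-1.   -0.44  0.06]
40 0.15 [-0.93 -0.51 -0.06] [-0.97 -0.43 -0.07]
50 -0.17 [-0.67 -0.01  0.35] [-0.7   0.07  0.37]
50 -0.05 [-0.77 -0.1   0.22] [-0.8  -0.02  0.23]
50 0.08 [-0.79 -0.14  0.05] [-0.82 -0.06  0.05]
50 0.15 [-0.76 -0.13 -0.05] [-0.79 -0.06 -0.05]
60 -0.17 [-0.49  0.3   0.25] [-0.52  0.36  0.26]
60 -0.05 [-0.58  0.22  0.16] [-0.61  0.29  0.16]
60 0.08 [-0.6   0.2   0.03] [-0.63  0.26  0.03]
60 0.15 [-0.58  0.2  -0.04] [-0.6   0.26 -0.04]
70 -0.17 [-0.3   0.57  0.16] [-0.33  0.62  0.17]
70 -0.05 [-0.38  0.52  0.1 ] [-0.42  0.57  0.1 ]
70 0.08 [-0.4   0.5   0.02] [-0.43  0.55  0.02]
70 0.15 [-0.38  0.51 -0.02] [-0.41  0.56 -0.02]
green side [ 0.5324 -0.1349 -0.3672  0.9969]
green top [ 0.4803 -0.1362 -0.2904  0.0922]
yellow side [0.4196 0.4665 0.4814 0.6796]
yellow top [0.4542 0.279  0.0065 0.0578]
orange side max() iterable argument is empty
orange top max() iterable argument is empty
```

```bash
cat >> h.py <<'E'
DEL=np.radians(27)
def grasp(c,psi,h,off=.025,g=.010):
    Rm=rot_lean(psi,np.pi/2+DEL); d=np.array([np.cos(psi),np.sin(psi),0])
    return np.array([c[0],c[1],.006+h])+off*d+g*Rm[:,2],Rm
E
python3 - <<'E'
from fk import *
for c,psi in (((.4805,-.137),-.28),((.4542,.277),.007)):
    for h in(.1,0):
        p,Rm=grasp(c,psi,h);print(p.round(4),ik(p,psi,np.pi/2+DEL,[-.2,.3,-.5,1.3,0]))
p,Rm=grasp((.4805,-.137),-.28,.1);go(p,Rm)
E
```

```text
[ 0.5002 -0.1427  0.0971] (array([-0.40046907,  0.68456106,  0.19117325,  1.54571132, -0.05458673]), np.float64(2.220446049250313e-15))
[ 0.5002 -0.1427 -0.0029] (array([-0.40046907,  0.77222839,  0.09084358,  1.35771432, -0.05458673]), np.float64(3.3306690738754696e-15))
[0.4747 0.2771 0.0971] (array([0.3077006 , 0.7090748 , 0.2391451 , 1.55378754, 0.13487575]), np.float64(4.3529069237990825e-11))
[ 0.4747  0.2771 -0.0029] (array([0.3077006 , 0.79359305, 0.13687447, 1.36699865, 0.13487575]), np.float64(5.3168025537786434e-11))
shift [ -3.5  61.  120.7] turn [-0.01   0.477  0.029]
```

Call:
step_arm(moves=[[[-3,61,60],[-0.01,0.477,0.029],85],[[-3,61,60],[-0.01,0.477,0.029],85],[[-3,61,121],[-0.01,0.477,0.029],85],[[-3,61,121],[-0.01,0.477,0.029],85],[[-3,61,121],[-0.01,0.477,0.029],85],[[-3,61,121],[-0.01,0.477,0.029],85],[[-3,61,121],[-0.01,0.477,0.029],85]])

```text
clock: 19.5
tcp_pos: [0.4997, -0.143, 0.0969]
orientation: [-0.231, 0.136, 0.963, 0.033]
wrist_force: [-0.0, 0.4, 2.0]
finger_gap: 0.0849
grip_force: 0.0
```

```bash
python3 - <<'E'
from h import *
p,Rm=grasp((.4805,-.137),-.28,.0);go(p,Rm)
ims=look(); t=cv2.resize(ims["side"][150:400,220:470],None,fx=1.6,fy=1.6); u=cv2.resize(ims["top"][130:380,340:540],None,fx=1.6,fy=1.6)
cv2.imwrite("pics/i.png",np.hstack([t,u])[:,:,::-1])
E
```

```text
shift [-45.5   0.3  88.8] turn [ 0.001  0.001 -0.001]
```

View pics/i.png

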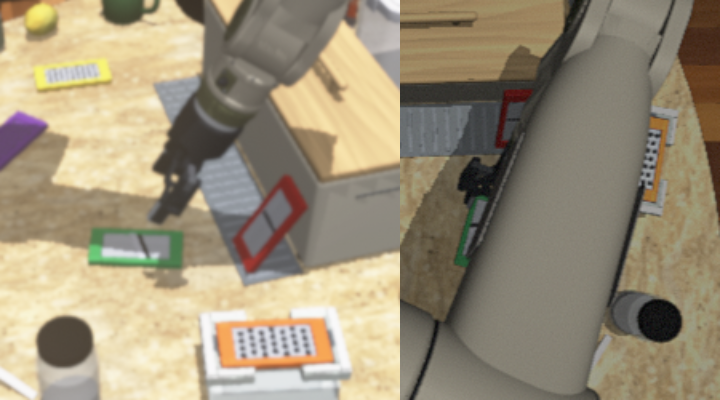

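Call:
step_arm(moves=[[[-20,0,39],[0,0,0],85],[[-38,0,74],[0,0,0],85],[[-42,0,82],[0,0,0],85],[[-44,0,86],[0,0,0],85],[[-45.5,0,89],[0,0,0],85],[[-45.5,0,89],[0,0,0],85],[[-45.5,0,89],[0,0,0],85]])

```text
clock: 20.18
tcp_pos: [0.5006, -0.1426, -0.0006]
orientation: [-0.229, 0.136, 0.963, 0.033]
wrist_force: [-0.1, -0.4, -0.2]
finger_gap: 0.0852
grip_force: 0.0
```

Call:
step_arm(moves=[[[0,0,0],[0,0,0],66],[[0,0,0],[0,0,0],66],[[0,0,0],[0,0,0],55],[[0,0,0],[0,0,0],55],[[0,0,0],[0,0,0],55]])

```text
clock: 20.6
tcp_pos: [0.5, -0.1423, -0.0015]
orientation: [-0.231, 0.136, 0.963, 0.033]
wrist_force: [-0.3, -0.1, 9.8]
finger_gap: 0.0613
grip_force: 28.4
```

Call:
step_arm(moves=[[[0,0,0],[0,0,0],50],[[0,0,0],[0,0,0],50],[[5,0,-9],[0,0,0],50],[[18,0,-36],[0,0,0],50],[[36,0,-71],[0,0,0],50],[[54,0,-107],[0,0,0],50],[[73,0,-143],[0,0,0],50],[[73,0,-143],[0,0,0],50]], grip_force=80)

```text
clock: 21.27
tcp_pos: [0.5014, -0.143, 0.1654]
orientation: [-0.227, 0.136, 0.964, 0.032]
wrist_force: [1.1, -0.7, -1.5]
finger_gap: 0.0599
grip_force: 86.4
```

```bash
python3 - <<'E'
from h import *
LB=rot_lean(PSI,np.radians(45))
print(leanpos2(-.04,.05,.08));go([.55,-.06,.20],LB);go(leanpos2(-.04,.05,.08),LB)
E
```

```text
[ 0.61934512 -0.04292446  0.16342706]
shift [ -5.8  93.2 -41.6] turn [-0.057 -1.236 -0.347]
shift [-77.5 128.8 -36.5] turn [-0.057 -1.236 -0.347]
```

Call:
step_arm(moves=[[[0,60,-42],[-0.02,-0.25,-0.07],50],[[-6,93,-42],[-0.057,-1.236,-0.347],50],[[-6,93,-42],[-0.057,-1.236,-0.347],50],[[-6,93,-42],[-0.057,-1.236,-0.347],50],[[-6,93,-42],[-0.057,-1.236,-0.347],50],[[-6,93,-42],[-0.057,-1.236,-0.347],50],[[-6,93,-42],[-0.057,-1.236,-0.347],50],[[-6,93,-42],[-0.057,-1.236,-0.347],50]])

```text
clock: 21.93
tcp_pos: [0.5481, -0.0589, 0.1935]
orientation: [0.251, 0.013, 0.968, 0.017]
wrist_force: [1.1, -1.0, -1.1]
finger_gap: 0.0599
grip_force: 86.3
```

```bash
python3 - <<'E'
from h import *
LB=rot_lean(PSI,np.radians(45))
go(leanpos2(-.04,.05,.08),LB);print(telemetry.get_state()["tcp_pos"])
E
```

```text
shift [-47.   16.   61.4] turn [-0.009 -0.276 -0.077]
[ 0.54812698 -0.05892759  0.19353052]
```

Call:
step_arm(moves=[[[0,16,0],[-0.009,-0.276,-0.077],50],[[0,16,0],[-0.009,-0.276,-0.077],50],[[-20,16,25],[-0.009,-0.276,-0.077],50],[[-47,16,61],[-0.009,-0.276,-0.077],50],[[-47,16,61],[-0.009,-0.276,-0.077],50],[[-47,16,61],[-0.009,-0.276,-0.077],50],[[-47,16,61],[-0.009,-0.276,-0.077],50]])

```text
clock: 22.52
tcp_pos: [0.6186, -0.0433, 0.1606]
orientation: [0.378, -0.021, 0.925, 0.011]
wrist_force: [0.0, 0.0, -1.1]
finger_gap: 0.0597
grip_force: 86.9
```

```bash
python3 - <<'E'
from h import *
LB=rot_lean(PSI,np.radians(45))
go(leanpos2(-.04,.025,.01),LB);print(telemetry.get_state()["tcp_pos"])
ims=look(); t=cv2.resize(ims["side"][60:360,240:480],None,fx=1.8,fy=1.8)
cv2.imwrite("pics/j.png",t[:,:,::-1])
E
```

```text
shift [28.7  0.1 66. ] turn [ 0.001 -0.01  -0.004]
[ 0.61862524 -0.0432938   0.16063433]
```

View pics/j.png

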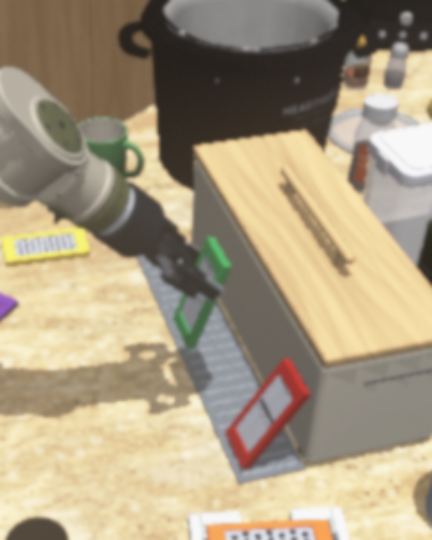

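Call:
step_arm(moves=[[[20,0,30],[0,-0.008,0],50],[[26,0,58],[0,-0.008,0],50],[[27,0,64],[0,-0.008,0],50],[[28.5,0,66],[0,-0.008,0],50],[[28.5,0,66],[0,-0.008,0],50],[[28.5,0,66],[0,-0.008,0],50]])

```text
clock: 23.12
tcp_pos: [0.6457, -0.0425, 0.0966]
orientation: [0.384, -0.021, 0.923, 0.01]
wrist_force: [0.5, 0.1, -0.5]
finger_gap: 0.0597
grip_force: 86.9
```

Call:
step_arm(moves=[[[3,0,3],[0,0,0],50],[[3.5,0,3.5],[0,0,0],50],[[3.5,0,3.5],[0,0,0],50]])

```text
clock: 23.37
tcp_pos: [0.6452, -0.0423, 0.0905]
orientation: [0.383, -0.021, 0.923, 0.01]
wrist_force: [0.3, 0.0, -0.8]
finger_gap: 0.0594
grip_force: 86.9
```

Call:
step_arm(moves=[[[2,0,2],[0,0,0],50],[[2,0,2],[0,0,0],50]])

```text
clock: 23.53
tcp_pos: [0.6451, -0.0422, 0.0868]
orientation: [0.383, -0.021, 0.923, 0.01]
wrist_force: [0.2, 0.6, -0.6]
finger_gap: 0.0596
grip_force: 86.9
```

Call:
step_arm(moves=[[[1.5,0,1.5],[0,0,0],50],[[1.5,0,1.5],[0,0,0],50],[[1.5,0,1.5],[0,0,0],50]])

```text
clock: 23.78
tcp_pos: [0.6454, -0.0423, 0.0848]
orientation: [0.383, -0.021, 0.923, 0.01]
wrist_force: [0.3, 0.5, -0.0]
finger_gap: 0.0597
grip_force: 87.1
```

Call:
step_arm(moves=[[[1.5,0,1.5],[0,0,0],50],[[1.5,0,1.5],[0,0,0],50],[[1.5,0,1.5],[0,0,0],50]])

```text
clock: 24.03
tcp_pos: [0.6467, -0.0423, 0.0843]
orientation: [0.385, -0.022, 0.923, 0.01]
wrist_force: [-0.8, 1.1, 5.1]
finger_gap: 0.0599
grip_force: 87.5
```

Call:
step_arm(moves=[[[1,0,1],[0,0,0],50],[[1,0,1],[0,0,0],50],[[1,0,1],[0,0,0],50]])

```text
clock: 24.28
tcp_pos: [0.6475, -0.0423, 0.084]
orientation: [0.386, -0.022, 0.922, 0.01]
wrist_force: [-2.3, 0.3, 8.8]
finger_gap: 0.0595
grip_force: 87.7
```

Call:
step_arm(moves=[[[-1.5,0,-1.5],[0,0,0],50],[[-7,0,4],[0,0,0],50],[[-13,0,10],[0,0,0],50],[[-13,0,10],[0,0,0],50],[[-13,0,10],[0,0,0],50]])

```text
clock: 24.7
tcp_pos: [0.6633, -0.0419, 0.0847]
orientation: [0.384, -0.021, 0.923, 0.01]
wrist_force: [1.9, -0.3, 3.6]
finger_gap: 0.0597
grip_force: 87.2
```

Call:
step_arm(moves=[[[-1.5,0,1.5],[0,0,0],50],[[-3,0,3],[0,0,0],50],[[-3,0,3],[0,0,0],50]])

```text
clock: 24.95
tcp_pos: [0.6662, -0.0417, 0.0839]
orientation: [0.383, -0.021, 0.923, 0.01]
wrist_force: [-1.6, -1.8, 7.7]
finger_gap: 0.0597
grip_force: 87.6
```

Call:
step_arm(moves=[[[-1.5,0,1.5],[0,0,0],50],[[-1.5,0,1.5],[0,0,0],50]])

```text
clock: 25.12
tcp_pos: [0.6678, -0.0416, 0.0836]
orientation: [0.383, -0.021, 0.923, 0.01]
wrist_force: [-3.9, -1.8, 9.0]
finger_gap: 0.0596
grip_force: 87.8
```

Call:
step_arm(moves=[[[-2,0,1],[0,0,0],50],[[-2,0,1],[0,0,0],50],[[-2,0,1],[0,0,0],50]])

```text
clock: 25.37
tcp_pos: [0.6695, -0.0412, 0.0839]
orientation: [0.383, -0.021, 0.924, 0.01]
wrist_force: [-3.2, -0.8, 6.6]
finger_gap: 0.0597
grip_force: 87.6
```

Call:
step_arm(moves=[[[-2,0,1],[0,0,0],50],[[-2,0,1],[0,0,0],50],[[-2,0,1],[0,0,0],50]])

```text
clock: 25.62
tcp_pos: [0.6698, -0.0411, 0.0838]
orientation: [0.382, -0.02, 0.924, 0.01]
wrist_force: [-13.8, -2.3, 13.1]
finger_gap: 0.0595
grip_force: 89.2
```

Call:
step_arm(moves=[[[1,0,-1.5],[0,0,0],50],[[1,0,-1.5],[0,0,0],58],[[1,0,-1.5],[0,0,0],63],[[1,0,-1.5],[0,0,0],66],[[1,0,-1.5],[0,0,0],75],[[1,0,-1.5],[0,0,0],85],[[1,0,-1.5],[0,0,0],85]], grip_force=20)

```text
clock: 26.2
tcp_pos: [0.6702, -0.0409, 0.0848]
orientation: [0.383, -0.021, 0.924, 0.01]
wrist_force: [-0.4, 0.2, -0.5]
finger_gap: 0.0849
grip_force: 0.0
```

Call:
step_arm(moves=[[[1,0,-15],[0,0,0],85],[[1,0,-40],[0,0,0],85],[[1,0,-80],[0,0,0],85],[[0,0,-120],[0,0,0],85],[[0,0,-160],[0,0,0],85],[[0,0,-180],[0,0,0],85]])

```text
clock: 26.7
tcp_pos: [0.5415, -0.0471, 0.2151]
orientation: [0.384, -0.021, 0.923, 0.01]
wrist_force: [1.9, -1.3, 0.0]
finger_gap: 0.0849
grip_force: 0.0
```

```bash
python3 meas.py yellow; python3 - <<'E'
from h import *
im=imaging.read_camera("side"); cv2.imwrite("pics/k.png",im[:,:,::-1])
print(telemetry.get_state()["tcp_pos"]); p,Rm=grasp((.454,.277),.007,.1);go(p,Rm)
E
```

```text
yellow side [ 0.453   0.2822 -0.0366  0.1766]
yellow top [0.4542 0.279  0.0065 0.0578]
[ 0.54350233 -0.04793701  0.21476909]
shift [121.7 327.9  44.5] turn [0.007 1.262 0.041]
```

View pics/k.png

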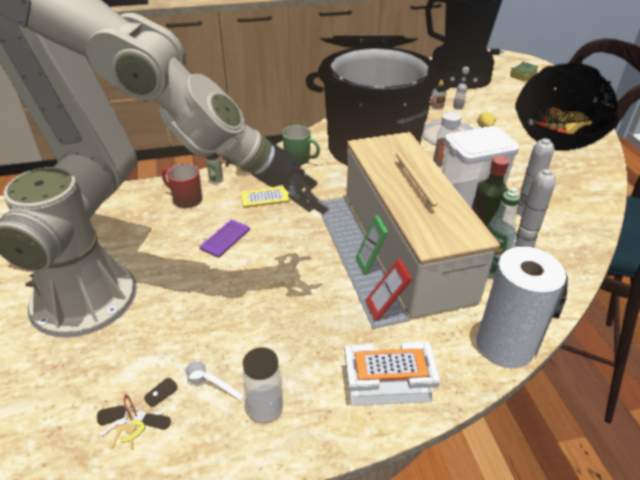

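Call:
step_arm(moves=[[[40,110,-10],[0.002,0.4,0.012],85],[[80,220,-10],[0.003,0.8,0.025],85],[[122,331,10],[0.007,1.262,0.041],85],[[122,331,10],[0.007,1.262,0.041],85],[[122,331,10],[0.007,1.262,0.041],85],[[122,331,10],[0.007,1.262,0.041],85],[[122,331,10],[0.007,1.262,0.041],85],[[122,331,10],[0.007,1.262,0.041],85]])

```text
clock: 27.52
tcp_pos: [0.4537, 0.264, 0.1234]
orientation: [-0.109, -0.008, 0.994, 0.002]
wrist_force: [1.1, 0.0, 1.2]
finger_gap: 0.0847
grip_force: 0.0
```

```bash
python3 - <<'E'
from h import *
print(telemetry.get_state()["tcp_pos"]); p,Rm=grasp((.454,.280),.004,.08);go(p,Rm)
E
```

```text
[0.45373371 0.26403442 0.12339005]
shift [-30.5  15.5  40.7] turn [0.001 0.253 0.013]
```

Call:
step_arm(moves=[[[-30,13,41],[0.001,0.253,0.013],85],[[-30,13,41],[0.001,0.253,0.013],85],[[-30,13,41],[0.001,0.253,0.013],85],[[-30,13,41],[0.001,0.253,0.013],85],[[-30,13,41],[0.001,0.253,0.013],85],[[-30,13,41],[0.001,0.253,0.013],85]])

```text
clock: 28.02
tcp_pos: [0.4743, 0.2751, 0.0814]
orientation: [-0.229, -0.002, 0.974, 0.001]
wrist_force: [-0.1, -0.3, 1.2]
finger_gap: 0.085
grip_force: 0.0
```

```bash
python3 - <<'E'
from h import *
print(telemetry.get_state()["tcp_pos"]); p,Rm=grasp((.454,.280),.004,0);go(p,Rm)
E
```

```text
[0.47426212 0.27510611 0.08144765]
shift [-37.7   4.8  75.5] turn [0.002 0.01  0.001]
```

Call:
step_arm(moves=[[[-17,4,34],[0,0.006,0],85],[[-30,4,60],[0,0.006,0],85],[[-34,4,68],[0,0.006,0],85],[[-36,4,72],[0,0.006,0],85],[[-37.5,4,75],[0,0.006,0],85],[[-37.5,4,75],[0,0.006,0],85],[[-37.5,4,75],[0,0.006,0],85]])

```text
clock: 28.6
tcp_pos: [0.4748, 0.2793, -0.0024]
orientation: [-0.232, -0.002, 0.973, 0.001]
wrist_force: [0.7, 1.0, -0.2]
finger_gap: 0.0853
grip_force: 0.0
```

Call:
step_arm(moves=[[[0,0,0],[0,0,0],66],[[0,0,0],[0,0,0],66],[[0,0,0],[0,0,0],55],[[0,0,0],[0,0,0],55],[[0,0,0],[0,0,0],55]])

```text
clock: 29.02
tcp_pos: [0.4752, 0.2794, -0.0015]
orientation: [-0.232, -0.002, 0.973, 0.001]
wrist_force: [0.4, -0.4, 14.8]
finger_gap: 0.0616
grip_force: 29.5
```

Call:
step_arm(moves=[[[0,0,0],[0,0,0],50],[[0,0,0],[0,0,0],50],[[5,0,-9],[0,0,0],50],[[18,0,-36],[0,0,0],50],[[36,0,-71],[0,0,0],50],[[54,0,-107],[0,0,0],50],[[73,0,-143],[0,0,0],50],[[73,0,-143],[0,0,0],50]], grip_force=80)

```text
clock: 29.68
tcp_pos: [0.4762, 0.2798, 0.1641]
orientation: [-0.229, -0.002, 0.973, 0.002]
wrist_force: [1.7, 0.5, 0.3]
finger_gap: 0.0594
grip_force: 86.3
```

```bash
python3 - <<'E'
from h import *
LB=rot_lean(PSI,np.radians(45))
print(telemetry.get_state()["tcp_pos"],leanpos2(.11,.05,.08));go([.54,.13,.20],LB)
E
```

```text
[0.47622363 0.27977224 0.16411102] [0.61199806 0.1068955  0.16342706]
shift [ -40.3 -149.8  -60.9] turn [-0.003 -1.247 -0.048]
```

Call:
step_arm(moves=[[[-20,-60,-40],[0,-0.25,-0.01],50],[[-40,-150,-61],[-0.003,-1.247,-0.048],50],[[-40,-150,-61],[-0.003,-1.247,-0.048],50],[[-40,-150,-61],[-0.003,-1.247,-0.048],50],[[-40,-150,-61],[-0.003,-1.247,-0.048],50],[[-40,-150,-61],[-0.003,-1.247,-0.048],50],[[-40,-150,-61],[-0.003,-1.247,-0.048],50],[[-40,-150,-61],[-0.003,-1.247,-0.048],50]])

```text
clock: 30.35
tcp_pos: [0.5377, 0.1285, 0.1935]
orientation: [0.264, -0.019, 0.964, 0.006]
wrist_force: [-0.3, -1.1, -1.0]
finger_gap: 0.0596
grip_force: 86.3
```

```bash
python3 - <<'E'
from h import *
LB=rot_lean(PSI,np.radians(45))
go(leanpos2(.11,.05,.08),LB);print(telemetry.get_state()["tcp_pos"])
E
```

```text
shift [-47.9 -24.6  63.2] turn [-0.004 -0.251 -0.009]
[0.5376852  0.12845209 0.1934804 ]
```

Call:
step_arm(moves=[[[0,-24,0],[-0.004,-0.251,-0.009],50],[[0,-24,0],[-0.004,-0.251,-0.009],50],[[-20,-24,25],[-0.004,-0.251,-0.009],50],[[-48,-24,63],[-0.004,-0.251,-0.009],50],[[-48,-24,63],[-0.004,-0.251,-0.009],50],[[-48,-24,63],[-0.004,-0.251,-0.009],50],[[-48,-24,63],[-0.004,-0.251,-0.009],50]])

```text
clock: 30.93
tcp_pos: [0.6114, 0.1079, 0.1603]
orientation: [0.378, -0.023, 0.926, 0.009]
wrist_force: [-0.0, 0.6, -0.4]
finger_gap: 0.0595
grip_force: 86.6
```

```bash
python3 - <<'E'
from h import *
LB=rot_lean(PSI,np.radians(45))
go(leanpos2(.11,.025,.01),LB);print(telemetry.get_state()["tcp_pos"],leanpos2(.11,0,0))
E
```

```text
shift [28.5 -1.1 65.7] turn [ 0.001 -0.011  0.001]
[0.61136585 0.10794478 0.16034551] [0.66193805 0.10934452 0.08342706]
```

Call:
step_arm(moves=[[[20,0,30],[0,-0.008,0],50],[[26,0,58],[0,-0.008,0],50],[[28,0,65],[0,-0.008,0],50],[[30,0,67.5],[0,-0.008,0],50],[[31,0,69],[0,-0.008,0],50],[[31,0,69],[0,-0.008,0],50]])

```text
clock: 31.43
tcp_pos: [0.6383, 0.1095, 0.0919]
orientation: [0.383, -0.023, 0.923, 0.01]
wrist_force: [-0.1, -0.3, -0.6]
finger_gap: 0.0594
grip_force: 86.6
```

Call:
step_arm(moves=[[[2,0,2],[0,0,0],50],[[3,0,3],[0,0,0],50],[[3,0,3],[0,0,0],50]])

```text
clock: 31.68
tcp_pos: [0.6381, 0.1094, 0.087]
orientation: [0.383, -0.023, 0.923, 0.01]
wrist_force: [-0.9, 0.4, -1.0]
finger_gap: 0.0597
grip_force: 86.6
```

Call:
step_arm(moves=[[[1.5,0,1.5],[0,0,0],50],[[1.5,0,1.5],[0,0,0],50],[[1.5,0,1.5],[0,0,0],50]])

```text
clock: 31.93
tcp_pos: [0.6396, 0.1095, 0.086]
orientation: [0.384, -0.023, 0.923, 0.01]
wrist_force: [-0.6, -0.3, 5.6]
finger_gap: 0.0596
grip_force: 87.1
```

Contact with the mat; slide forward to the bin.

Call:
step_arm(moves=[[[-1,0,-1],[0,0,0],50],[[-7,0,5],[0,0,0],50],[[-14,0,12],[0,0,0],50],[[-14,0,12],[0,0,0],50],[[-14,0,12],[0,0,0],50]])

```text
clock: 32.35
tcp_pos: [0.658, 0.1102, 0.0866]
orientation: [0.384, -0.023, 0.923, 0.01]
wrist_force: [2.2, 0.6, 2.9]
finger_gap: 0.0599
grip_force: 86.9
```

Call:
step_arm(moves=[[[-1.5,0,1.5],[0,0,0],50],[[-2,0,2],[0,0,0],50],[[-2,0,2],[0,0,0],50]])

```text
clock: 32.6
tcp_pos: [0.6597, 0.1104, 0.0861]
orientation: [0.383, -0.023, 0.923, 0.01]
wrist_force: [0.0, -1.1, 5.3]
finger_gap: 0.0598
grip_force: 87.1
```

Call:
step_arm(moves=[[[-1.5,0,1.5],[0,0,0],50],[[-1.5,0,1.5],[0,0,0],50],[[-1.5,0,1.5],[0,0,0],50]])

```text
clock: 32.85
tcp_pos: [0.6612, 0.1104, 0.0857]
orientation: [0.383, -0.023, 0.924, 0.009]
wrist_force: [-2.7, -1.0, 6.9]
finger_gap: 0.0596
grip_force: 87.3
```

Call:
step_arm(moves=[[[-2,0,1],[0,0,0],50],[[-2,0,1],[0,0,0],50],[[-2,0,1],[0,0,0],50]])

```text
clock: 33.1
tcp_pos: [0.6626, 0.1106, 0.0857]
orientation: [0.382, -0.023, 0.924, 0.01]
wrist_force: [-2.2, -0.6, 5.3]
finger_gap: 0.0593
grip_force: 87.4
```

Call:
step_arm(moves=[[[-1.5,0,1],[0,0,0],50],[[-1.5,0,1],[0,0,0],50],[[-1.5,0,1],[0,0,0],50]])

```text
clock: 33.35
tcp_pos: [0.6629, 0.1106, 0.0855]
orientation: [0.381, -0.023, 0.924, 0.009]
wrist_force: [-11.9, -0.7, 11.8]
finger_gap: 0.0599
grip_force: 88.7
```

Call:
step_arm(moves=[[[1,0,-1.5],[0,0,0],50],[[1,0,-1.5],[0,0,0],58],[[1,0,-1.5],[0,0,0],63],[[1,0,-1.5],[0,0,0],66],[[1,0,-1.5],[0,0,0],75],[[1,0,-1.5],[0,0,0],85],[[1,0,-1.5],[0,0,0],85]], grip_force=20)

```text
clock: 33.93
tcp_pos: [0.6633, 0.1106, 0.0864]
orientation: [0.382, -0.023, 0.924, 0.01]
wrist_force: [0.1, 0.4, -0.6]
finger_gap: 0.085
grip_force: 0.0
```

Call:
step_arm(moves=[[[1,0,-15],[0,0,0],85],[[1,0,-40],[0,0,0],85],[[1,0,-80],[0,0,0],85],[[0,0,-120],[0,0,0],85],[[0,60,-160],[0,0,0],85],[[0,100,-190],[0,0,0],85],[[0,130,-200],[0,0,0],85],[[0,130,-200],[0,0,0],85]])

```text
clock: 34.6
tcp_pos: [0.5149, 0.2353, 0.2311]
orientation: [0.384, -0.023, 0.923, 0.011]
wrist_force: [1.4, 1.4, 0.4]
finger_gap: 0.085
grip_force: 0.0
```

```bash
python3 - <<'E'
from m import *
ims=look(); t=cv2.resize(ims["side"][170:410,290:480],None,fx=2.2,fy=2.2,interpolation=cv2.INTER_CUBIC); u=cv2.resize(ims["top"][150:270,240:520],None,fx=1.35,fy=1.35)
u=np.vstack([u,np.zeros((t.shape[0]-u.shape[0],u.shape[1],3),np.uint8)])
cv2.imwrite("pics/l.png",np.hstack([t,u])[:,:,::-1]); print(t.shape,telemetry.get_state()["tcp_pos"])
# orange in the bed
for n in ims:
    try: print(n,fit({n:ims[n]},"orange",z=.0695,dims=(.128,.062,.001),yaw0=-.166,rois={"side":(391,365,50),"top":(490,228,50)}))
    except Exception as e: print(n,e)
E
```

```text
(528, 418, 3) [0.5153781  0.23761706 0.23165171]
side [ 0.5945 -0.3722 -0.1642  0.049 ]
top [ 0.5945 -0.367  -0.1636  0.0279]
```

View pics/l.png

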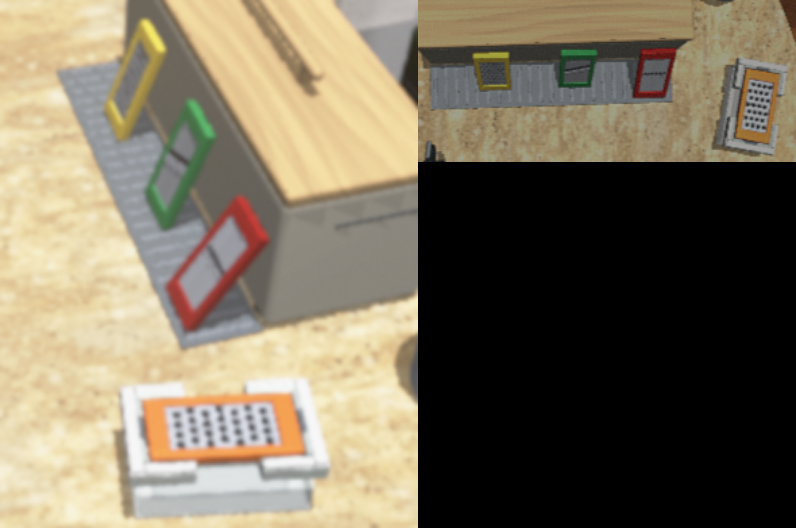

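```bash
cat > tilt.py <<'E'
from m import *
from scipy.optimize import differential_evolution as DE
ims=look()
Y={"red":-.18,"green":-.04,"yellow":.11}
h0=cv2.convexHull
HUE.update(green=(55,85),yellow=(22,34))
g=np.array([[i,j,k] for i in(-.064,.064) for j in(-.031,.031) for k in(-.006,.006)])
def pts(y,a,yaw,fx):
    u=np.array([np.sin(a),0,np.cos(a)]);v=np.array([0,1,0]);n=np.cross(u,v)
    P=g@np.array([u,v,n]); P[:,2]+=.004-P[:,2].min(); P[:,0]-=P[:,0].max()
    P=P@R.from_euler("z",PSI+yaw).as_matrix().T
    return P+FRONT+BX*fx+BY*y
for c in Y:
    ctr={n:proj(n,FRONT-BX*.025+BY*Y[c]+[0,0,.07])[0] for n in ims}
    for n in ims:
        try: M=fill(hull(ims[n],c,(*ctr[n],42)).astype(float))
        except Exception as e: print(c,n,e);continue
        def cost(p):
            b=fill(proj(n,pts(*p)));return 1-(b&M).sum()/(b|M).sum()
        r=DE(cost,[(Y[c]-.02,Y[c]+.02),(.05,.8),(-.3,.3),(-.006,.006)],maxiter=40,popsize=8,seed=1,polish=False)
        print(c,n,"y %.3f tilt %.3f yaw %.3f fx %.4f"%tuple(r.x),round(r.fun,3))
E
sed -i 's/(s>120)/(s>90)/' h.py; grep -n "s>90" h.py | head -2; python3 tilt.py
```

```text
17:    m=((h>=lo)&(h<=hi)&(s>90)&(v>60)).astype(np.uint8)
red side y -0.184 tilt 0.528 yaw -0.063 fx 0.0017 0.033
red top y -0.179 tilt 0.528 yaw 0.031 fx 0.0011 0.07
green side y -0.044 tilt 0.292 yaw -0.201 fx 0.0020 0.085
green top y -0.042 tilt 0.298 yaw -0.001 fx 0.0010 0.072
yellow side y 0.110 tilt 0.320 yaw -0.019 fx 0.0027 0.033
yellow top y 0.111 tilt 0.307 yaw -0.017 fx 0.0014 0.03
```

```bash
python3 -c "
from workcell import env
print(env.hand_in())"
```

```text
the job is handed in; nothing more can be done
None
```

I handed the job in at about 35 s on the robot's clock, without a verdict back: the orange plate is in the bed where the red one sat. The red, green and yellow plates stand on the mat leaning against the bin at about 30, 17 and 18 deg, the blue plate was absent, and the jars and mugs were not touched.

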